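Turn the oatcake on the griddle

TASK

The oatcake on the griddle has browned on its underside. Pick up the slotted turner, get it under the oatcake and turn the oatcake over, so that it lies flat on the griddle plate with its other face up; then lay the turner down on the worktop clear of the griddle. Do not touch the oatcake with the gripper, keep it on the griddle, and leave the timer, mug and tall flask where they stand.

Things in the scene. Friction and masses are not known exactly. Their poses are not given: they have to be found in the camera images.
- griddle: Table-top electric griddle, metal case, dark steel plate; fixed. 236 mm deep (x; front faces -x) by 384 wide (y); side handles reach y = +-221. Origin: centre of its underside, on the worktop. Flat level plate 46 mm above it. Rim on the back and both sides: 8 mm thick, top 12 mm over the plate. Front edge open, flush with the plate.
- griddle_back (a point): Middle of the foot of the back rim's inner face, at plate height: x = +110, z = +46 in the griddle's frame. From here the plate runs 228 mm forward (-x) to the open front edge, and 184 mm to either side rim's inner face.
- oatcake: Crisp, rigid round oatcake, 90 mm across, 13 mm thick, edges rounded by 4.5 mm, about 70 g; starts flat on the plate, pale face up, browned face down. Origin: centre of the browned face; its z axis points out of the pale face (up at the start, down once turned). Friction on the plate about 0.6.
- oatcake_mid (a point): Centre of the oatcake, half way through its thickness (6.5 mm from each face).
- turner: Slotted offset steel turner, wooden handle, 130 g, lying on the blade's rear edge and the handle's end. Origin: middle of the blade's rear lower edge; x points to the blade's front, z up as it lies. Flat smooth steel blade 95 long, 80 wide, 1.6 mm thick, friction about 0.25; as it lies it rises to the front by 14.1 degrees (0.246 rad about y). Weight acts 40 mm behind the origin.
- turner_grip (a point): Where to grip the handle, across its 20 mm width; about 28 mm above the worktop. The handle is a bar parallel to the blade, 20 wide, 16 high. In the blade's own frame (the turner's turned 14.1 degrees nose up) its axis lies at z = 48, from x = -30 to -160, this point at x = -75; a thin neck runs down from it to the blade's rear.
- turner_nose (a point): Middle of the front lower edge of the turner's blade.
- kitchen_timer: White and pale green wind-up kitchen timer, 71 mm across, 58 mm tall, standing loose. Origin: centre of its foot.
- mug: Cream mug, 78 mm across, 101 mm tall, 116 mm over its handle, standing loose. Origin: at its foot, midway over body and handle together.
- flask: Orange travel flask with a black lid, 86 mm across, 170 mm tall, standing loose behind the turner. Origin: centre of its underside.
Mind the look-alikes: they are no part of the job. Of the things like the oatcake, leave any that is pink; of the rest the larger one is meant.

How it is judged:
By the outcome, as a careful person would: the job done as asked, in the order asked, and still so for the second after the job is handed in, with the robot touching nothing.
It also fails if it takes over 48 s, if anything falls off the work surface, if the arm or the gripper's body presses on something with over 40 N, if the wrist force passes 120 N, or if a joint passes its speed limit or range.

ROBOT

A 6-joint arm with a two-finger parallel gripper is mounted at the origin on a cart in front of the work surface, level with it; the furniture and walls round the work are solid. World frame = base frame: x ahead of the robot, y to its left, z up, the work surface at z = 0. Lengths are in m, angles in rad, forces in N, time in s.
With the tool pointing down it reaches from about 0.3 to 0.95 m from the base axis. Payload 3.1 kg.
Tool frame: the origin (TCP) lies midway between the tips of the shut fingers; the grasp point (between the pads) lies 19 mm behind it; z points along the fingers, y is the direction in which the jaws open and shut (so a half turn about z gives the same grasp; the last joint's range is limited). The gripper opens to 85 mm and grips with 20 to 120 N. Pads are 22 mm wide; open, the fingers measure 114 mm over their backs; the gripper's body (76 mm by 85 mm) begins 54 mm behind the grasp point. The pads swing forward as they close: fully open they stand 13 mm farther back than shut.
Start: joints at [1.163, 0.308, 1.634, -0, 1.2, -0.07], TCP at [0.207, 0.59, 0.231] pointing down, gripper open.
Joint ranges: [-3.06, 3.06], [-0.79, 1.96], [0.05, 2.63], [-1.19, 4.34], [0.05, 2.64], [-2.94, 2.94]. Speed limits (rad/s): [2.79, 2.79, 3.14, 3.14, 3.14, 3.14].

INTERFACE

Orientations are given as a unit quaternion [x, y, z, w].
In Python, from workcell import manip gives the robot as it stands.
- The arm moves only by the tool carry_out, never from a script. Its argument "increments" is a list of rows, each a list of 5 numbers: the shift along the tool's x, y, z in mm, then the turn about the tool's z in rad, then the closure, from -1 (fully open) to 1 (shut). A call has exactly 8 rows; each row is the pose to reach, as a shift and turn from the pose measured when the call began, along the tool's axes at that moment; what a row does not reach only later rows make up. A row lasts 1/10 s, in which the tool goes at most 50 mm and 8.59 degrees, less where a joint would pass 70% of its speed; a pose out of reach is approached as far as the arm can. A call with a gripper value outside its range is refused whole. The fingers move at their own pace and stop on an object; the grip force is fixed at half the most. Time passes only in rows, so rows that repeat a pose let the fingers close, or fill a call up. It gives the time, the measured TCP pose, the force and the opening at its end, in the units of the state.
- manip.sense(): the state, without advancing time (a new reading comes with each control period).
- manip.capture(name): name is "scene" or "top" or "wrist"; returns the picture (384x512x3 uint8, blue, green, red); there is no depth.
- manip.camera_info(name): a dict with "fx", "fy", "cx", "cy" (pixels), "world_to_cam" (4x4, takes a point from world to camera coordinates). Camera axes: x right, y down, z forward; pixel columns grow to the right and rows downward; lengths in m; the calibration is good to about 2 mm. The wrist camera is an equidistant fisheye: a pixel r from the principal point sees the ray r / f radians off the axis. A picture is of the moment at which its call begins: read the wrist's pose just before it. camera_info takes no time and is no camera call; for the wrist camera it gives the pose at the moment of the call.
- manip.job_done(): hands the job in, once; it reports no verdict.
The state is a dict: "time_s": time; "joints": joint angles; "dq": joint speeds; "joint_torque": joint torques, N m; "tcp_pos": TCP position; "ee_rot": TCP orientation; "wrist_force": force on the tool from outside, world axes, zero at the start; "wrist_torque": the same for the moment, N m; "width": finger opening in m.
Only numpy, scipy, OpenCV 4.12 (cv2) and the standard library are available. Lean on these libraries where they do the work, as an engineer would, in place of code of your own. Each camera call takes 0.05 s, during which the arm holds its last target.

## Working session

There is one attempt and no reset: what is moved stays moved. The work goes in short steps, Python scripts to look and compute and a tool call to move; the robot and the scene stay as the last step left them, time stands still between calls to the robot, and variables do not carry over. Pictures are saved under pics/ and viewed, and the job is handed in when it is done.

Besides the shell and the picture viewer there is one more tool, called as name(argument=value, ...), one argument or row to a line, values as JSON. carry_out: Moves the arm, as the interface text tells. Its arguments: {"type":"object","properties":{"increments":{"type":"array"}},"required":["increments"]}

```bash
mkdir -p pics; ls; cat > h.py <<'E'
import numpy as np, cv2
from workcell import manip
from scipy.spatial.transform import Rotation as R
def ray(name,uv,info=None):
    c=info or manip.camera_info(name); T=np.array(c["world_to_cam"]); 
    u,v=uv; x=(u-c["cx"])/c["fx"]; y=(v-c["cy"])/c["fy"]
    if name=="wrist":
        r=np.hypot(x,y); s=np.sin(r)/r if r>1e-9 else 1; d=np.array([x*s,y*s,np.cos(r)])
    else: d=np.array([x,y,1.])
    Rw=T[:3,:3].T; o=-Rw@T[:3,3]; return o,Rw@d
def onz(name,uv,z,info=None):
    o,d=ray(name,uv,info); return o+d*(z-o[2])/d[2]
def proj(name,p):
    c=manip.camera_info(name); T=np.array(c["world_to_cam"]); q=T[:3,:3]@np.array(p)+T[:3,3]
    return c["fx"]*q[0]/q[2]+c["cx"],c["fy"]*q[1]/q[2]+c["cy"]
E
python3 - <<'E'
from h import *
s=manip.sense()
for k in s: print(k,np.round(s[k],4))
print(R.from_quat(s["ee_rot"]).as_matrix().round(3))
for n in ("scene","top"):
    cv2.imwrite(f"pics/{n}0.png",manip.capture(n)); c=manip.camera_info(n); print(n,c["fx"],c["cx"],c["cy"],np.array(c["world_to_cam"]).round(3).tolist())
E
```

```text
pics
time_s 0.0
joints [ 1.1633  0.309   1.6352  0.      1.1997 -0.0697]
dq [ 0.0002 -0.0009  0.0002  0.0001 -0.0014 -0.0003]
joint_torque [ 1.60000e-03 -4.15248e+01 -2.76669e+01 -1.00000e-04  1.03000e-02
 -0.00000e+00]
tcp_pos [0.2068 0.5889 0.23  ]
ee_rot [ 1.681e-01  9.858e-01 -1.100e-03 -3.000e-04]
wrist_force [0.2041 0.7111 0.2233]
wrist_torque [ 0.0263 -0.0313 -0.0278]
width 0.0854
[[-0.944  0.331 -0.001]
 [ 0.331  0.944 -0.002]
 [ 0.    -0.002 -1.   ]]
scene 436.0527238960774 252.6365879797887 198.55908849745595 [[0.658, -0.753, 0.005, -0.278], [-0.571, -0.503, -0.649, 0.388], [0.491, 0.424, -0.761, 1.049], [0.0, 0.0, 0.0, 1.0]]
top 391.50887162352444 254.4209307887836 192.31714940564228 [[-0.025, -1.0, -0.007, 0.134], [-0.979, 0.026, -0.203, 0.569], [0.203, 0.002, -0.979, 1.15], [0.0, 0.0, 0.0, 1.0]]
```

View pics/scene0.png

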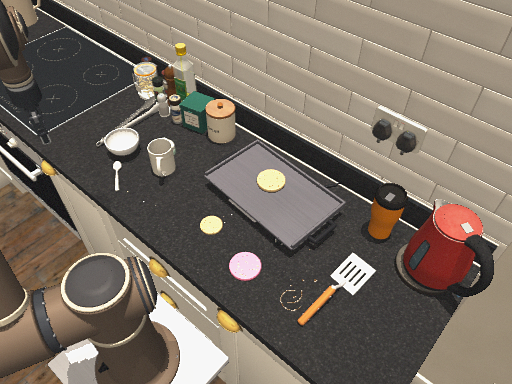

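View pics/top0.png

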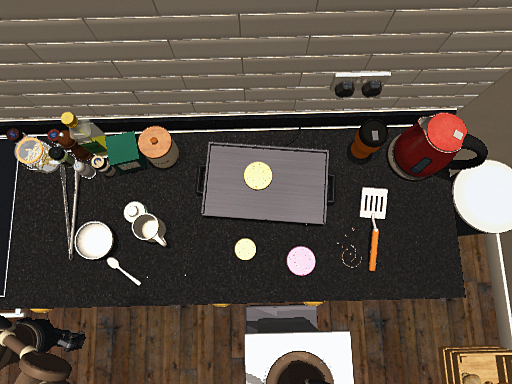

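```bash
python3 - <<'E'
from h import *
t=cv2.imread("pics/top0.png"); s=cv2.imread("pics/scene0.png")
cv2.imwrite("pics/tc.png",cv2.resize(t[120:280,190:400],None,fx=3.5,fy=3.5,interpolation=cv2.INTER_CUBIC))
cv2.imwrite("pics/sc.png",cv2.resize(s[130:330,200:400],None,fx=3,fy=3,interpolation=cv2.INTER_CUBIC))
hsv=cv2.cvtColor(t,cv2.COLOR_BGR2HSV)
m=cv2.inRange(hsv,(15,40,150),(35,255,255)); n,l,st,c=cv2.connectedComponentsWithStats(m)
for i in range(1,n):
    if st[i,4]>80: print("yel",st[i],c[i],onz("top",c[i],.059).round(4))
m=cv2.inRange(hsv,(5,150,120),(18,255,255)); n,l,st,c=cv2.connectedComponentsWithStats(m)
for i in range(1,n):
    if st[i,4]>60: print("org",st[i],c[i],onz("top",c[i],.03).round(4))
E
```

```text
yel [ 52 112  22  12 142] [ 65.52816901 117.47183099] [0.834  0.7218 0.059 ]
yel [ 16 136  28  28 281] [ 30.5480427  150.91459075] [0.7242 0.8247 0.059 ]
yel [ 91 155  13  13  99] [ 97.4040404  161.25252525] [0.6844 0.6105 0.059 ]
yel [244 161  28  29 600] [257.665      174.94333333] [0.6267 0.1077 0.059 ]
yel [235 239  21  21 166] [244.77710843 247.40361446] [0.4039 0.1523 0.059 ]
yel [ 457  352   55   32 1110] [479.11621622 367.24594595] [ 0.0528 -0.5004  0.059 ]
org [369 230  10  41 257] [373.43968872 250.42801556] [ 0.3867 -0.2404  0.03  ]
```

View pics/tc.png

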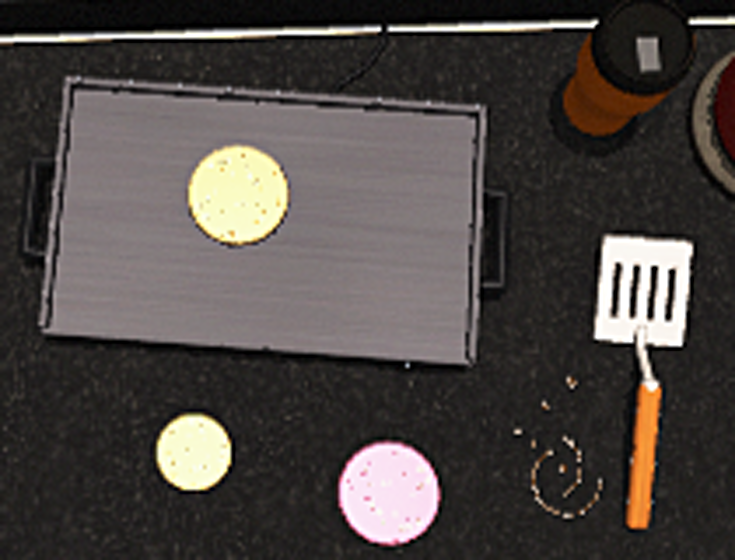

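View pics/sc.png

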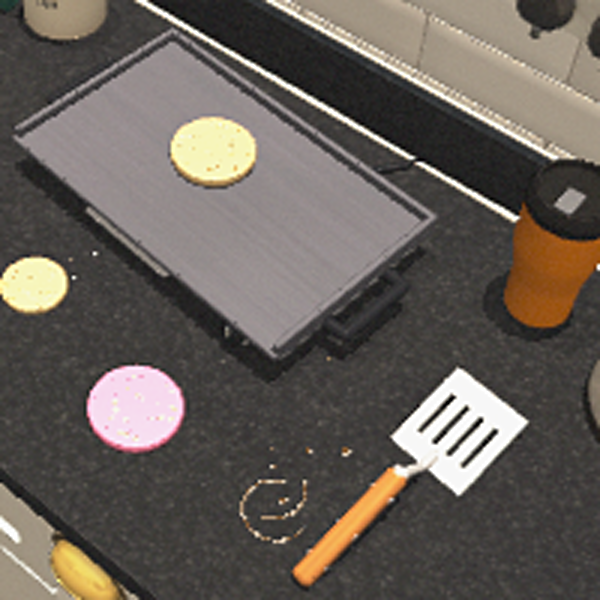

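```bash
python3 - <<'E'
from h import *
f=lambda p,z: onz("top",(p[0]/3.5+190,p[1]/3.5+120),z)
def pr(n,p,z): q=f(p,z); print(n,q.round(4)); return q
fl=pr("plate FL",(43,331),.046); fr=pr("FR",(472,363),.046)
bl=pr("BL top outer",(68,79),.058); br=pr("BR top outer",(486,106),.058)
pr("inner BL foot",(74,92),.046);pr("inner BR foot",(474,118),.046)
print("w",np.linalg.norm(fl-fr),np.linalg.norm(bl-br),np.linalg.norm((fl-bl)[:2]),np.linalg.norm((fr-br)[:2]))
yaw=np.arctan2((fl-fr)[1],(fl-fr)[0])-np.pi/2; yaw2=np.arctan2((bl-br)[1],(bl-br)[0])-np.pi/2; print("yaw",yaw,yaw2,"ctr",(fl+fr+bl+br)/4)
a=pr("nl",(605,235),.0232);b=pr("nr",(693,240),.0232);c=pr("rl",(596,341),0.0);d=pr("rr",(684,346),0.0)
print(np.linalg.norm(a-b),np.linalg.norm(c-d),np.linalg.norm(a-c),np.linalg.norm(b-d))
hf=pr("hf",(650,383),.0393+.008);he=pr("he",(638,527),.0076+.008)
n=(a+b)/2; r=(c+d)/2
print("blade yaw",np.arctan2(*(n-r)[:2][::-1]),"handle yaw",np.arctan2(*(hf-he)[:2][::-1]),np.linalg.norm(hf-he),"rear",r,"nose",n)
for z in(.0,): 
  pr("pink",(390,494),.013)
# scene check
g=lambda p,z: onz("scene",(p[0]/3+200,p[1]/3+130),z)
for nm,p,z in(("oat",(213,148),.059),("nose corner r",(527,424),.0232),("nose l",(460,368),.0232),("rear l",(391,435),0),("rear r",(460,495),0),("hf",(395,473),.0473),("he",(305,580),.0156),("FRplate",(275,352),.046),("BLtop",(172,31),.058),("flaskfoot",(540,318),0)): print(nm,g(p,z).round(4))
h,w=0,0
E
```

```text
plate FL [0.5086 0.2818 0.046 ]
FR [ 0.4706 -0.0941  0.046 ]
BL top outer [0.7369 0.258  0.058 ]
BR top outer [ 0.7012 -0.1188  0.058 ]
inner BL foot [0.7284 0.2539 0.046 ]
inner BR foot [ 0.6939 -0.1096  0.046 ]
w 0.3778112092084361 0.3784650254011467 0.22955868546340555 0.23187052050676504
yaw -0.10063443399405614 -0.09453380478803997 ctr [0.60430894 0.08169714 0.052     ]
nl [ 0.587  -0.226   0.0232]
nr [ 0.5802 -0.3053  0.0232]
rl [ 0.4934 -0.2163  0.    ]
rr [ 0.4867 -0.2959  0.    ]
0.0796099133637236 0.07986146209530852 0.0969182011463288 0.09679904693418045
hf [ 0.449  -0.2477  0.0473]
he [ 0.3265 -0.2358  0.0156]
blade yaw -0.10126285836418036 handle yaw -0.09622714899324829 0.12713946446213711 rear [ 0.49005662 -0.25613911  0.        ] nose [ 0.5836139 -0.2656455  0.0232   ]
pink [ 0.3604 -0.0206  0.013 ]
oat [0.6268 0.1033 0.059 ]
nose corner r [ 0.5783 -0.3074  0.0232]
nose l [ 0.5895 -0.2289  0.0232]
rear l [ 0.5009 -0.2159  0.    ]
rear r [ 0.4909 -0.2969  0.    ]
hf [ 0.4447 -0.2507  0.0473]
he [ 0.3292 -0.2445  0.0156]
FRplate [ 0.4761 -0.096   0.046 ]
BLtop [0.7358 0.2531 0.058 ]
flaskfoot [ 0.7074 -0.2511  0.    ]
```

```bash
cat >> h.py <<'E'
GY=-0.097; GC=np.array([.604,.081])
def g2w(xg,yg): c,s=np.cos(GY),np.sin(GY); return GC+np.array([c*xg-s*yg,s*xg+c*yg])
def w2g(p): c,s=np.cos(GY),np.sin(GY); d=np.array(p[:2])-GC; return np.array([c*d[0]+s*d[1],-s*d[0]+c*d[1]])
def st(pr=True):
    s=manip.sense(); M=R.from_quat(s["ee_rot"]).as_matrix(); yaw=np.arctan2(M[1,1],M[0,1])
    if pr: print("t",round(s["time_s"],2),"tcp",np.round(s["tcp_pos"],4),"grid",w2g(s["tcp_pos"]).round(4),"yaw_y",round(yaw,3),"q",np.round(s["joints"],2),"F",np.round(s["wrist_force"],1),"T",np.round(s["wrist_torque"],2),"w",round(s["width"],4))
    return s,M,yaw
def to(p,yaw=None):
    s,M,y=st(); d=M.T@(np.array(p)-s["tcp_pos"])*1000
    print("tool shift mm",d.round(1),"len",np.linalg.norm(d).round(1),"turn",None if yaw is None else round(-((yaw-y+np.pi)%(2*np.pi)-np.pi),3))
E
python3 -c "
from h import *
to([.42,.25,.2],-1.669)"
```

```text
t 0.1 tcp [0.2068 0.589  0.2301] grid [-0.4445  0.4671] yaw_y 1.233 q [ 1.16  0.31  1.64  0.    1.2  -0.07] F [ 0.2 -0.2  0.4] T [-0.04 -0.   -0.  ] w 0.085
tool shift mm [-313.5 -249.1   30.6] len 401.5 turn 2.902
```

carry_out(
  increments=[
    [-39,-31,4,0.14,-1],
    [-78,-62,8,0.28,-1],
    [-117,-93,12,0.42,-1],
    [-156,-124,16,0.56,-1],
    [-196,-156,20,0.7,-1],
    [-235,-187,24,0.84,-1],
    [-274,-218,27,0.98,-1],
    [-313,-249,30,1.12,-1],
  ],
)

```text
time_s: 0.9
tcp_pos: [0.4191, 0.2497, 0.2004]
ee_rot: [0.668, 0.744, -0.001, 0.0]
wrist_force: [1.0, 0.4, 0.1]
width: 0.0853
```

```bash
python3 -c "
from h import *
to([.408,-.12,.15],-1.669)
to([.408,-.245,.10],-1.669)
f=lambda p,z: onz('top',(p[0]/3.5+190,p[1]/3.5+120),z)
print(w2g(f((495,188),.03)),w2g(f((495,292),.03)))
"
```

```text
t 0.9 tcp [0.4191 0.2497 0.2004] grid [-0.2003  0.15  ] yaw_y 0.107 q [ 0.45  0.08  1.98 -0.    1.09  0.34] F [1.  0.4 0.1] T [ 0.01 -0.    0.08] w 0.0853
tool shift mm [-366.3  -50.7   51.1] len 373.3 turn 1.776
t 0.9 tcp [0.4191 0.2497 0.2004] grid [-0.2003  0.15  ] yaw_y 0.107 q [ 0.45  0.08  1.98 -0.    1.09  0.34] F [1.  0.4 0.1] T [ 0.01 -0.    0.08] w 0.0853
tool shift mm [-490.5  -64.   101.4] len 504.9 turn 1.776
[ 0.04797998 -0.2049658 ] [-0.0482008  -0.20809674]
```

carry_out(
  increments=[
    [-46,-6,6,0.14,-1],
    [-92,-12,12,0.28,-1],
    [-138,-19,18,0.42,-1],
    [-184,-25,24,0.56,-1],
    [-230,-32,30,0.7,-1],
    [-276,-38,36,0.84,-1],
    [-321,-44,42,0.98,-1],
    [-366,-51,50,1.12,-1],
  ],
)

```text
time_s: 1.7
tcp_pos: [0.4073, -0.1216, 0.1511]
ee_rot: [0.962, 0.273, -0.0, 0.001]
wrist_force: [1.3, -0.8, -0.5]
width: 0.0854
```

```bash
python3 -c "
from h import *
to([.408,-.245,.06],-1.669)
"
```

```text
t 1.7 tcp [ 0.4073 -0.1216  0.1511] grid [-0.1761 -0.2207] yaw_y -1.019 q [-0.39  0.02  2.15 -0.    0.97  0.63] F [ 1.3 -0.8 -0.5] T [ 0.01 -0.07 -0.01] w 0.0854
tool shift mm [-64.  105.2  91.3] len 153.3 turn 0.65
```

carry_out(
  increments=[
    [-16,26,20,0.14,-1],
    [-32,52,40,0.28,-1],
    [-48,78,60,0.42,-1],
    [-64,105,80,0.56,-1],
    [-64,105,91,0.65,-1],
    [-64,105,91,0.65,-1],
    [-64,105,91,0.65,-1],
    [-64,105,91,0.65,-1],
  ],
)

```text
time_s: 2.5
tcp_pos: [0.4083, -0.2445, 0.0609]
ee_rot: [0.999, -0.048, 0.0, 0.001]
wrist_force: [0.8, 0.4, 1.3]
width: 0.0855
```

```bash
python3 -c "
from h import *
to([.408,-.245,.011],-1.669)
cv2.imwrite('pics/w1.png',manip.capture('wrist'))
cv2.imwrite('pics/t1.png',cv2.resize(manip.capture('top')[170:300,300:440],None,fx=4,fy=4))
"
```

```text
t 2.5 tcp [ 0.4083 -0.2445  0.0609] grid [-0.1633 -0.3429] yaw_y -1.666 q [-0.63  0.27  2.09 -0.    0.78  1.04] F [0.8 0.4 1.3] T [-0.04  0.02 -0.02] w 0.0855
tool shift mm [-0.3  0.4 49.9] len 49.9 turn 0.003
```

View pics/w1.png

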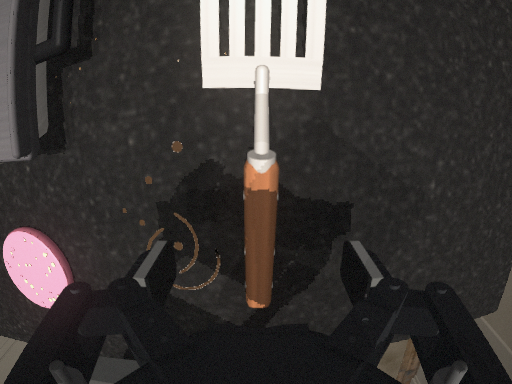

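carry_out(
  increments=[
    [0,0,25,0,-1],
    [0,0,50,0,-1],
    [0,0,50,0,-1],
    [0,0,50,0,1],
    [0,0,50,0,1],
    [0,0,50,0,1],
    [0,0,50,0,1],
    [0,0,50,0,1],
  ],
)

```text
time_s: 3.4
tcp_pos: [0.4094, -0.2453, 0.0122]
ee_rot: [0.999, -0.048, 0.001, 0.002]
wrist_force: [-0.6, -0.2, 3.8]
width: 0.0186
```

```bash
python3 -c "
from h import *
g=g2w(-.085,-.263)
to([g[0],g[1],.12],-1.4-1.571)
"
```

```text
t 3.4 tcp [ 0.4094 -0.2453  0.0122] grid [-0.1621 -0.3436] yaw_y -1.667 q [-0.63  0.37  2.1  -0.    0.67  1.04] F [-0.6 -0.2  3.8] T [ 0.1   0.14 -0.01] w 0.0186
tool shift mm [  77.5  -80.1 -107.9] len 155.2 turn 1.304
```

```bash
python3 -c "
from h import *
g=g2w(-.075,-.253)
to([g[0],g[1],.105],-1.4-1.571)
"
```

```text
t 3.4 tcp [ 0.4094 -0.2453  0.0122] grid [-0.1621 -0.3436] yaw_y -1.667 q [-0.63  0.37  2.1  -0.    0.67  1.04] F [-0.6 -0.2  3.8] T [ 0.1   0.14 -0.01] w 0.0186
tool shift mm [ 87.5 -90.2 -92.9] len 156.3 turn 1.304
```

carry_out(
  increments=[
    [0,0,-45,0,1],
    [0,0,-93,0.14,1],
    [15,-15,-93,0.28,1],
    [30,-30,-93,0.42,1],
    [45,-45,-93,0.56,1],
    [60,-60,-93,0.7,1],
    [75,-75,-93,0.84,1],
    [87,-90,-93,0.98,1],
  ],
)

```text
time_s: 4.2
tcp_pos: [0.5048, -0.163, 0.1049]
ee_rot: [0.857, -0.515, 0.002, 0.001]
wrist_force: [-0.1, -0.5, -1.2]
width: 0.019
```

```bash
python3 -c "
from h import *
g=g2w(-.075,-.253)
to([g[0],g[1],.07],-1.4-1.571)
cv2.imwrite('pics/t2.png',cv2.resize(manip.capture('top')[120:300,190:440],None,fx=3,fy=3))
cv2.imwrite('pics/s2.png',cv2.resize(manip.capture('scene')[130:380,220:480],None,fx=3,fy=3)[:600])
"
```

```text
t 4.2 tcp [ 0.5048 -0.163   0.1049] grid [-0.0751 -0.2524] yaw_y -2.653 q [-0.39  0.29  1.95 -0.    0.9   2.26] F [-0.1 -0.5 -1.2] T [0.07 0.03 0.03] w 0.019
tool shift mm [ 0.4  0.2 34.9] len 35.0 turn 0.318
```

View pics/t2.png

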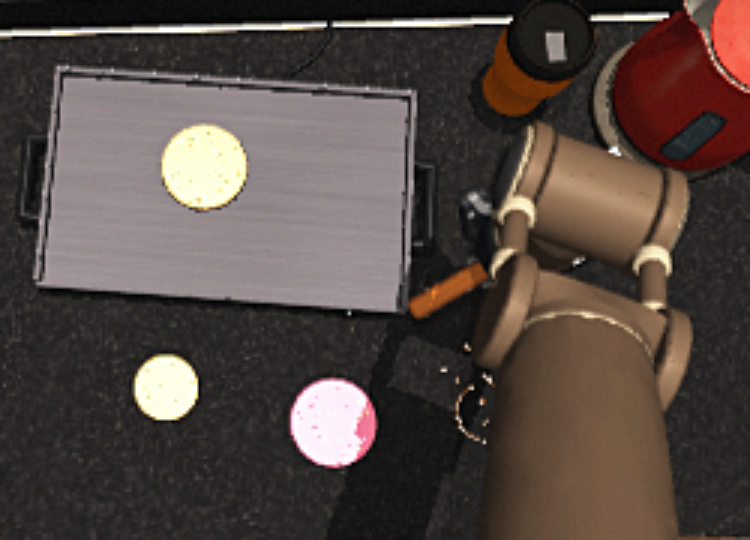

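View pics/s2.png

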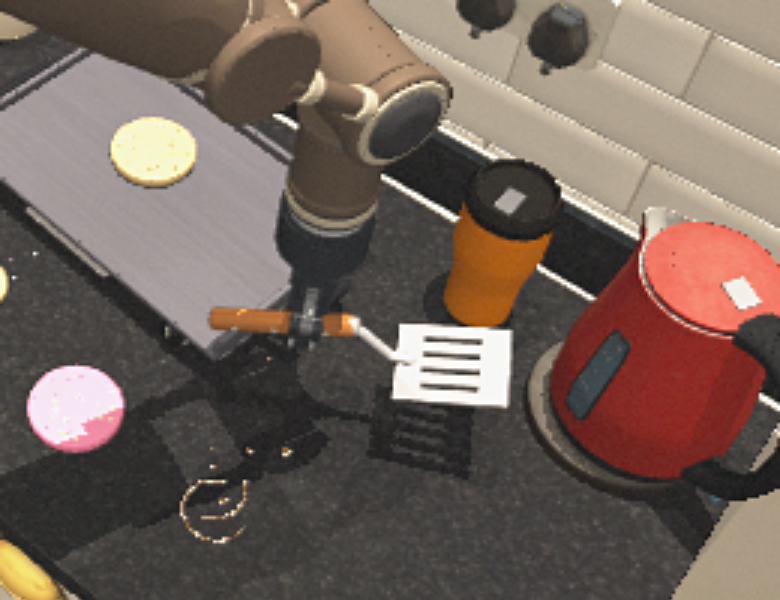

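carry_out(
  increments=[
    [0,0,0,0.14,1],
    [0,0,0,0.28,1],
    [0,0,20,0.3,1],
    [0,0,38,0.3,1],
    [0,0,44,0.3,1],
    [0,0,50,0.3,1],
    [0,0,56,0.3,1],
    [0,0,61,0.3,1],
  ],
)

```text
time_s: 5.1
tcp_pos: [0.5066, -0.1642, 0.0455]
ee_rot: [0.774, -0.634, 0.004, 0.001]
wrist_force: [-2.0, -2.9, 6.9]
width: 0.0193
```

```bash
python3 -c "
from h import *
st()
cv2.imwrite('pics/t3.png',cv2.resize(manip.capture('top')[120:300,190:440],None,fx=3,fy=3))
cv2.imwrite('pics/s3.png',cv2.resize(manip.capture('scene')[130:380,220:480],None,fx=3,fy=3)[:600])
"
```

```text
t 5.1 tcp [ 0.5066 -0.1642  0.0455] grid [-0.0732 -0.2534] yaw_y -2.943 q [-0.39  0.39  1.97 -0.01  0.78  2.55] F [-2.  -2.9  6.9] T [0.03 0.31 0.11] w 0.0193
```

View pics/s3.png

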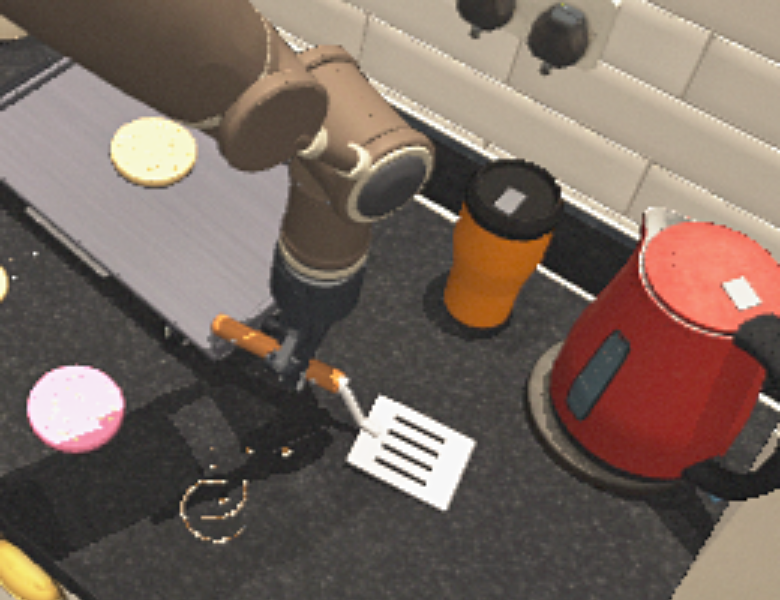

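View pics/t3.png

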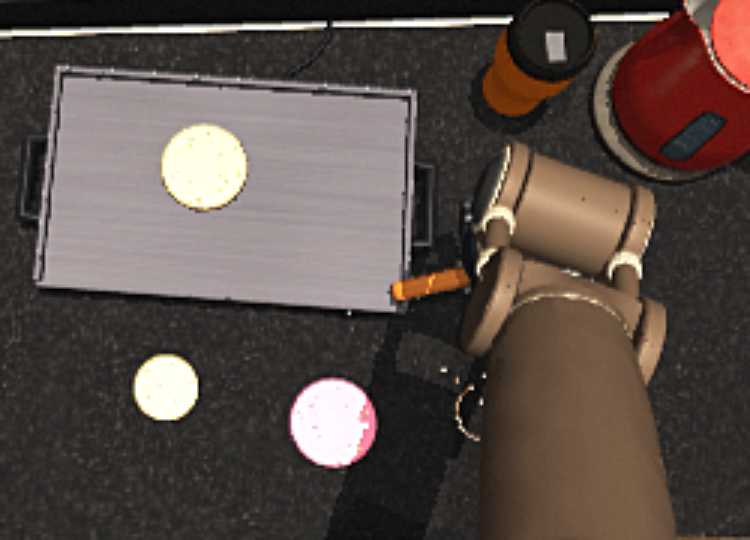

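```bash
python3 -c "
from h import *
d=np.array([np.cos(-1.372),np.sin(-1.372)]);n=np.array([-d[1],d[0]]); t=np.array([.5066,-.1642])
for nm,p in (('nl',(475,437)),('nr',(447,510)),('rl',(378,396)),('rr',(347,460)),('he',(216,323)),('hebot',(216,340))):
  for z in (0,.01,.02) if nm[0]!='h' else (.05,.06,.07,.08):
    q=onz('scene',(p[0]/3+220,p[1]/3+130),z)[:2]-t
    print(nm,z,'along',round(q@d,4),'lat',round(q@n,4))
"
```

```text
nl 0 along 0.1653 lat 0.0484
nl 0.01 along 0.1653 lat 0.0416
nl 0.02 along 0.1653 lat 0.0348
nr 0 along 0.1683 lat -0.0347
nr 0.01 along 0.1683 lat -0.0407
nr 0.02 along 0.1683 lat -0.0467
rl 0 along 0.0713 lat 0.0452
rl 0.01 along 0.0722 lat 0.0384
rl 0.02 along 0.0731 lat 0.0317
rr 0 along 0.0724 lat -0.0325
rr 0.01 along 0.0733 lat -0.0385
rr 0.02 along 0.0742 lat -0.0445
he 0.05 along -0.0856 lat 0.0107
he 0.06 along -0.0831 lat 0.0039
he 0.07 along -0.0806 lat -0.0028
he 0.08 along -0.0781 lat -0.0095
hebot 0.05 along -0.0771 lat -0.0066
hebot 0.06 along -0.0746 lat -0.0131
hebot 0.07 along -0.0722 lat -0.0197
hebot 0.08 along -0.0698 lat -0.0262
```

carry_out(
  increments=[
    [0,0,2,0,1],
    [0,0,3,0,1],
    [0,0,4,0,1],
    [0,0,5,0,1],
    [0,0,5,0,1],
    [0,0,5,0,1],
    [0,0,5,0,1],
    [0,0,5,0,1],
  ],
)

```text
time_s: 6.0
tcp_pos: [0.5069, -0.1645, 0.0438]
ee_rot: [0.774, -0.633, 0.004, 0.001]
wrist_force: [-5.2, 2.6, 19.1]
width: 0.0188
```

```bash
python3 -c "
from h import *
st()
cv2.imwrite('pics/s4.png',cv2.resize(manip.capture('scene')[220:320,280:400],None,fx=6,fy=6,interpolation=cv2.INTER_CUBIC))
"
```

```text
t 6.0 tcp [ 0.5069 -0.1645  0.0438] grid [-0.0729 -0.2538] yaw_y -2.942 q [-0.39  0.39  1.97 -0.    0.78  2.55] F [-5.2  2.6 19.1] T [0.83 1.11 0.11] w 0.0188
```

View pics/s4.png

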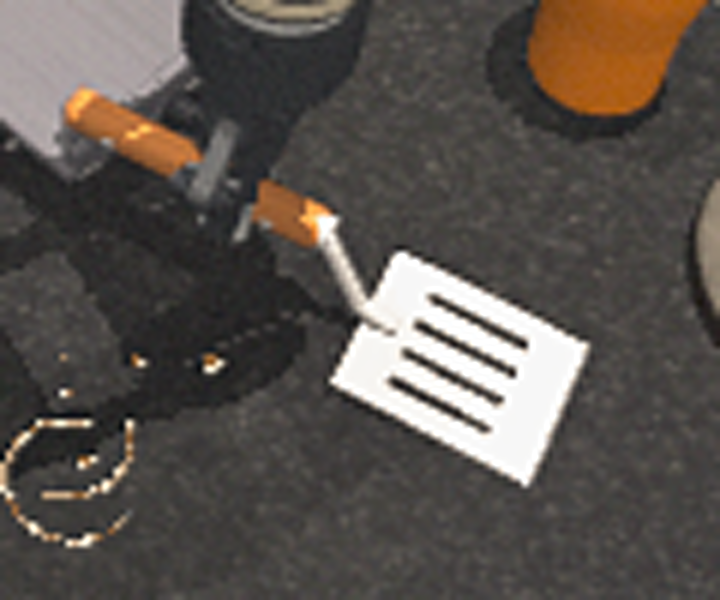

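```bash
python3 -c "
from h import *
to([.45,-.11,.16],-.097)
"
```

```text
t 6.05 tcp [ 0.5069 -0.1645  0.0438] grid [-0.0729 -0.2538] yaw_y -2.942 q [-0.39  0.39  1.97 -0.    0.78  2.55] F [-5.   2.3 19.8] T [0.81 1.09 0.12] w 0.0194
tool shift mm [ -64.    44.5 -116.8] len 140.4 turn -2.845
```

carry_out(
  increments=[
    [0,0,-20,0,1],
    [0,0,-60,0,1],
    [-10,8,-100,-0.1,1],
    [-22,16,-117,-0.24,1],
    [-34,24,-117,-0.38,1],
    [-46,32,-117,-0.52,1],
    [-56,39,-117,-0.66,1],
    [-64,45,-117,-0.8,1],
  ],
)

```text
time_s: 6.85
tcp_pos: [0.4483, -0.1098, 0.1603]
ee_rot: [0.961, -0.278, 0.003, 0.002]
wrist_force: [-0.1, 0.0, -0.9]
width: 0.0193
```

```bash
python3 -c "
from h import *
to([.5,-.11,.16],-.097)
"
```

```text
t 6.85 tcp [ 0.4483 -0.1098  0.1603] grid [-0.1365 -0.205 ] yaw_y -2.134 q [-0.33  0.08  2.07 -0.    0.99  1.81] F [-0.1  0.  -0.9] T [-0.04  0.06  0.07] w 0.0193
tool shift mm [ 43.8 -27.5   0.5] len 51.7 turn -2.037
```

carry_out(
  increments=[
    [0,0,0,-0.145,1],
    [0,0,0,-0.29,1],
    [0,0,0,-0.435,1],
    [5,-3,0,-0.58,1],
    [14,-9,0,-0.725,1],
    [24,-15,0,-0.87,1],
    [34,-21,0,-1.01,1],
    [44,-28,0,-1.15,1],
  ],
)

```text
time_s: 7.65
tcp_pos: [0.5002, -0.11, 0.1605]
ee_rot: [0.956, 0.292, 0.001, 0.003]
wrist_force: [0.0, -0.3, -0.5]
width: 0.0191
```

```bash
python3 -c "
from h import *
g=g2w(.02,-.205)
to([g[0],g[1],.12],-.097)
"
```

```text
t 7.65 tcp [ 0.5002 -0.11    0.1605] grid [-0.0848 -0.2002] yaw_y -0.977 q [-0.3   0.17  1.96 -0.01  1.    0.68] F [ 0.  -0.3 -0.5] T [-0.05  0.   -0.01] w 0.0191
tool shift mm [77.8 70.2 40.9] len 112.5 turn -0.88
```

carry_out(
  increments=[
    [0,0,0,-0.145,1],
    [10,10,0,-0.29,1],
    [24,22,0,-0.435,1],
    [38,34,10,-0.58,1],
    [52,46,20,-0.725,1],
    [66,58,30,-0.87,1],
    [78,70,38,-0.88,1],
    [78,70,41,-0.88,1],
  ],
)

```text
time_s: 8.45
tcp_pos: [0.6052, -0.1254, 0.1192]
ee_rot: [0.74, 0.672, -0.001, 0.004]
wrist_force: [0.6, 1.4, -0.2]
width: 0.0193
```

```bash
python3 -c "
from h import *
st()
cv2.imwrite('pics/t5.png',cv2.resize(manip.capture('top')[120:270,180:400],None,fx=3.5,fy=3.5,interpolation=cv2.INTER_CUBIC))
cv2.imwrite('pics/s5.png',cv2.resize(manip.capture('scene')[130:280,190:390],None,fx=4,fy=4,interpolation=cv2.INTER_CUBIC))
cv2.imwrite('pics/w5.png',manip.capture('wrist'))
"
```

```text
t 8.45 tcp [ 0.6052 -0.1254  0.1192] grid [ 0.0212 -0.2053] yaw_y -0.096 q [-0.27  0.42  1.73 -0.01  0.99 -0.17] F [ 0.6  1.4 -0.2] T [-0.07 -0.    0.01] w 0.0193
```

View pics/t5.png

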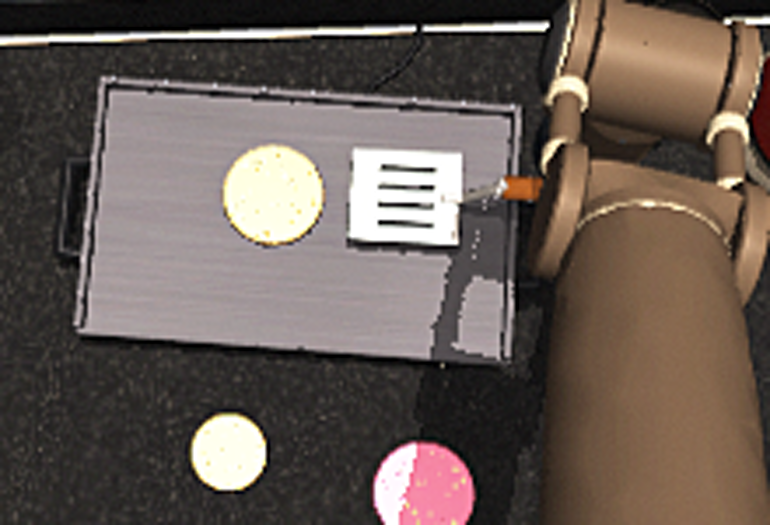

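View pics/s5.png

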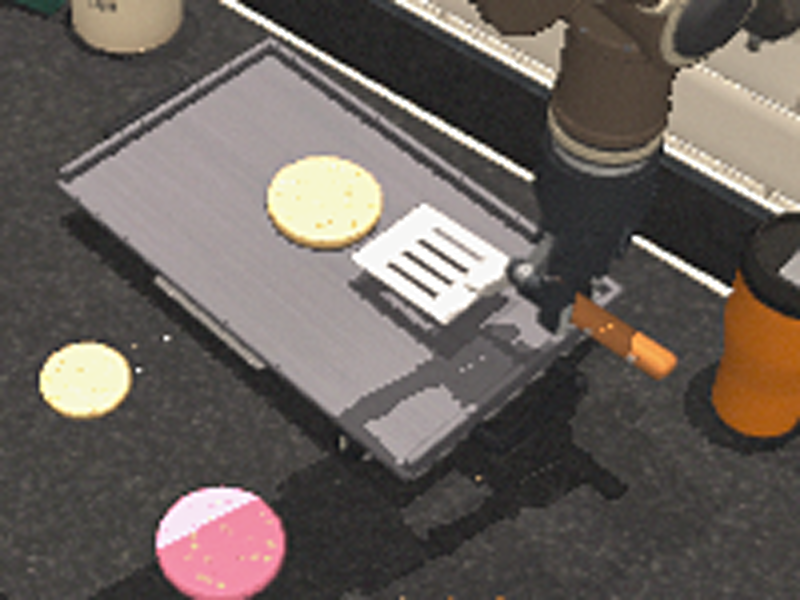

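View pics/w5.png

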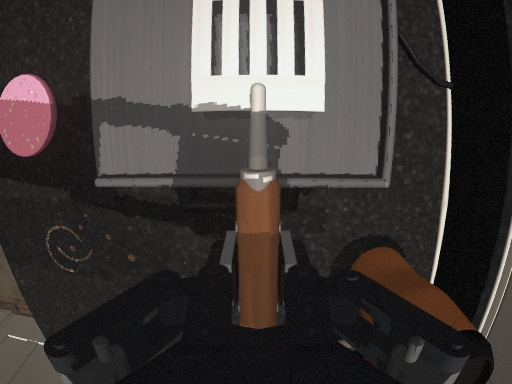

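```bash
cat >> h.py <<'E'
def tri(pt,ps):
    o1,d1=ray("top",pt);o2,d2=ray("scene",ps)
    d1/=np.linalg.norm(d1);d2/=np.linalg.norm(d2)
    A=np.stack([d1,-d2],1); k=np.linalg.lstsq(A,o2-o1,rcond=None)[0]
    a,b=o1+k[0]*d1,o2+k[1]*d2
    return (a+b)/2,np.linalg.norm(a-b)
E
python3 -c "
from h import *
T=lambda p:(p[0]/3.5+180,p[1]/3.5+120)
S=lambda p:(p[0]/4+190,p[1]/4+130)
for n,a,b in (('nose back',(353,148),(425,204)),('nose front',(349,244),(353,258)),('rear back',(462,152),(516,261)),('rear front',(460,246),(443,324))):
  p,e=tri(T(a),S(b)); print(n,p.round(4),w2g(p).round(4),'err',round(e,4))
print('oat',w2g(onz('top',T((273,194)),.059)), w2g(onz('scene',S((325,198)),.059)))
"
```

```text
nose back [0.6628 0.0344 0.0712] [ 0.063  -0.0407] err 0.0016
nose front [0.5769 0.0397 0.0774] [-0.023  -0.0437] err 0.0073
rear back [ 0.6512 -0.0586  0.0863] [ 0.0605 -0.1344] err 0.0014
rear front [ 0.5684 -0.0532  0.085 ] [-0.0225 -0.137 ] err 0.0005
oat [0.01856178 0.02765627] [0.02064699 0.02337847]
```

carry_out(
  increments=[
    [0,0,12,0,1],
    [0,0,24,0,1],
    [0,0,26,0,1],
    [0,0,27,0,1],
    [0,0,28,0,1],
    [0,0,29,0,1],
    [0,0,29,0,1],
    [0,0,29,0,1],
  ],
)

```text
time_s: 9.4
tcp_pos: [0.603, -0.1248, 0.0908]
ee_rot: [0.741, 0.672, -0.001, 0.003]
wrist_force: [-0.5, 0.0, -1.3]
width: 0.0188
```

```bash
python3 -c "
from h import *
to([0,0,.089],-.097);s,M,y=st();print(M.round(3))"
```

```text
t 9.4 tcp [ 0.603  -0.1248  0.0908] grid [ 0.019 -0.205] yaw_y -0.097 q [-0.27  0.45  1.75 -0.01  0.94 -0.17] F [-0.5  0.  -1.3] T [-0.07 -0.02  0.01] w 0.0188
tool shift mm [ 6.580e+01 -6.123e+02  1.000e-01] len 615.8 turn -0.0
t 9.4 tcp [ 0.603  -0.1248  0.0908] grid [ 0.019 -0.205] yaw_y -0.097 q [-0.27  0.45  1.75 -0.01  0.94 -0.17] F [-0.5  0.  -1.3] T [-0.07 -0.02  0.01] w 0.0188
[[ 0.097  0.995  0.001]
 [ 0.995 -0.097 -0.006]
 [-0.006  0.002 -1.   ]]
```

carry_out(
  increments=[
    [0,0,0.5,0,1],
    [0,0,1,0,1],
    [0,0,1.5,0,1],
    [0,0,2,0,1],
    [0,0,2.5,0,1],
    [0,0,3,0,1],
    [0,0,3,0,1],
    [0,0,3,0,1],
  ],
)

```text
time_s: 10.2
tcp_pos: [0.6032, -0.1249, 0.088]
ee_rot: [0.741, 0.672, -0.001, 0.003]
wrist_force: [-1.0, -0.1, -0.2]
width: 0.0189
```

```bash
python3 -c "
from h import *
for i in range(1): st()
cv2.imwrite('pics/s6.png',cv2.resize(manip.capture('scene')[150:250,230:350],None,fx=6,fy=6,interpolation=cv2.INTER_CUBIC))
st()"
```

```text
t 10.2 tcp [ 0.6032 -0.1249  0.088 ] grid [ 0.0192 -0.2051] yaw_y -0.097 q [-0.27  0.45  1.75 -0.01  0.93 -0.17] F [-1.  -0.1 -0.2] T [ 0.19 -0.01  0.04] w 0.0189
t 10.25 tcp [ 0.6032 -0.1249  0.088 ] grid [ 0.0192 -0.2051] yaw_y -0.097 q [-0.27  0.45  1.75 -0.01  0.93 -0.17] F [-0.7 -1.1  0.2] T [ 0.16  0.08 -0.02] w 0.0189
```

View pics/s6.png

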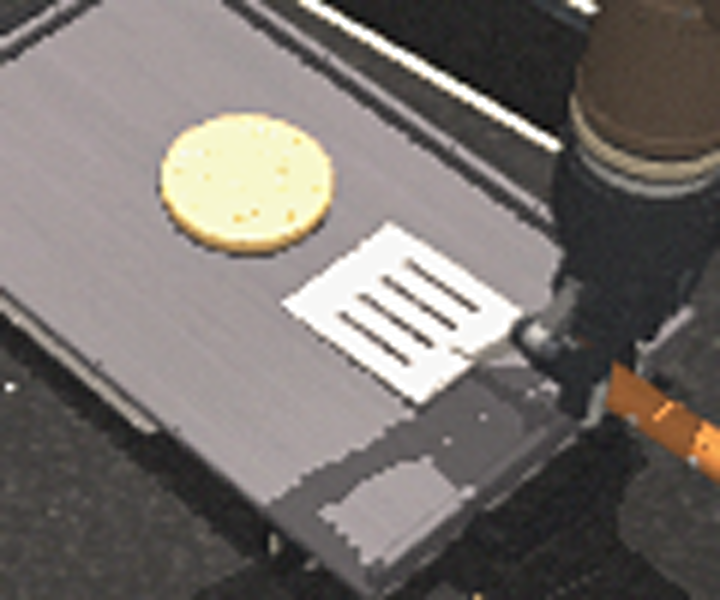

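carry_out(
  increments=[
    [12,0,0,0,1],
    [28,0,0,0,1],
    [45,0,0,0,1],
    [62,0,0,0,1],
    [79,0,0,0,1],
    [95,0,0,0,1],
    [108,0,0,0,1],
    [116,0,0,0,1],
  ],
)

```text
time_s: 11.05
tcp_pos: [0.6147, -0.0078, 0.0874]
ee_rot: [0.74, 0.672, -0.001, 0.003]
wrist_force: [-0.8, -1.5, 1.7]
width: 0.0188
```

```bash
python3 -c "
from h import *
st()
cv2.imwrite('pics/s7.png',cv2.resize(manip.capture('scene')[130:250,190:350],None,fx=5,fy=5,interpolation=cv2.INTER_CUBIC))
cv2.imwrite('pics/t7.png',cv2.resize(manip.capture('top')[120:270,180:400],None,fx=3.5,fy=3.5,interpolation=cv2.INTER_CUBIC))
st()"
```

```text
t 11.05 tcp [ 0.6147 -0.0078  0.0874] grid [ 0.0192 -0.0873] yaw_y -0.096 q [-0.08  0.45  1.75 -0.01  0.93  0.02] F [-0.8 -1.5  1.7] T [0.2  0.04 0.01] w 0.0188
t 11.15 tcp [ 0.6146 -0.0078  0.0873] grid [ 0.0191 -0.0874] yaw_y -0.096 q [-0.08  0.45  1.75 -0.01  0.93  0.02] F [-0.1  0.7  1.2] T [0.41 0.01 0.03] w 0.0189
```

View pics/s7.png

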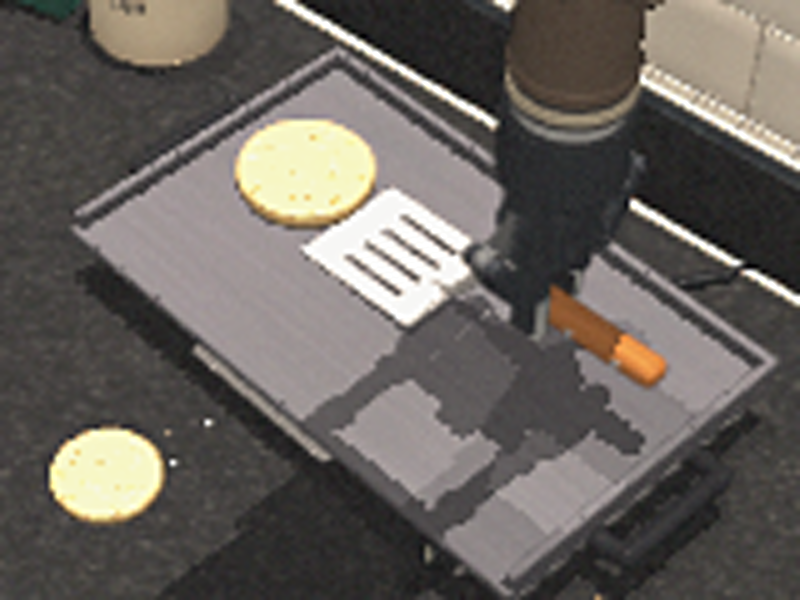

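View pics/t7.png

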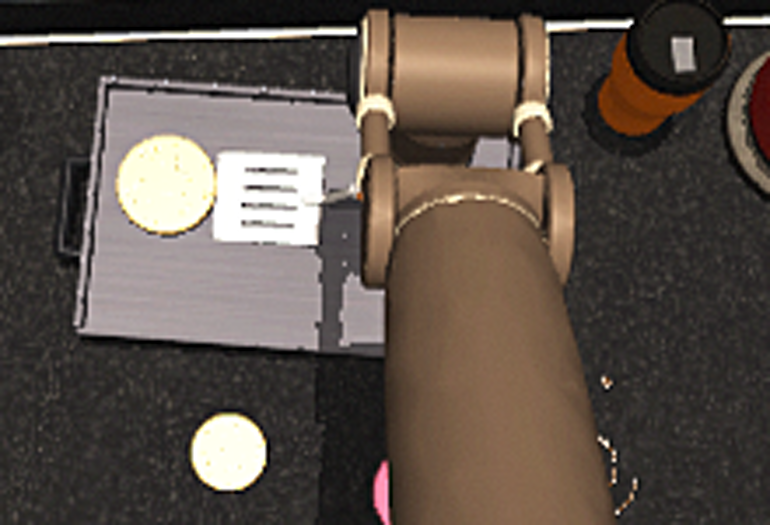

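```bash
python3 -c "
from h import *
T=lambda p:(p[0]/3.5+180,p[1]/3.5+120)
S=lambda p:(p[0]/5+190,p[1]/5+130)
print('oat',w2g(onz('top',T((166,185)),.059)), w2g(onz('scene',S((306,170)),.059)))
print(w2g(onz('top',T((216,198)),.046)))
"
```

```text
oat [0.02008288 0.12334157] [0.02156377 0.11537549]
[0.01452724 0.07870502]
```

carry_out(
  increments=[
    [6,1,0,0,1],
    [12,2,0,0,1],
    [19,3,0,0,1],
    [26,3,0,0,1],
    [33,3,0,0,1],
    [40,3,0,0,1],
    [48,3,0,0,1],
    [55,3,0,0,1],
  ],
)

```text
time_s: 11.95
tcp_pos: [0.6229, 0.0474, 0.087]
ee_rot: [0.74, 0.672, -0.001, 0.002]
wrist_force: [0.3, -1.2, 1.4]
width: 0.019
```

```bash
python3 -c "
from h import *
st()
cv2.imwrite('pics/s8.png',cv2.resize(manip.capture('scene')[130:250,190:350],None,fx=5,fy=5,interpolation=cv2.INTER_CUBIC))
cv2.imwrite('pics/t8.png',cv2.resize(manip.capture('top')[120:270,180:400],None,fx=3.5,fy=3.5,interpolation=cv2.INTER_CUBIC))
st()"
```

```text
t 11.95 tcp [0.6229 0.0474 0.087 ] grid [ 0.0221 -0.0316] yaw_y -0.096 q [ 0.01  0.47  1.73 -0.01  0.94  0.11] F [ 0.3 -1.2  1.4] T [ 0.2   0.06 -0.03] w 0.019
t 12.05 tcp [0.6229 0.0481 0.087 ] grid [ 0.022  -0.0309] yaw_y -0.095 q [ 0.01  0.47  1.73 -0.    0.94  0.11] F [-0.1  0.6  1. ] T [ 0.48 -0.02 -0.  ] w 0.0191
```

View pics/s8.png

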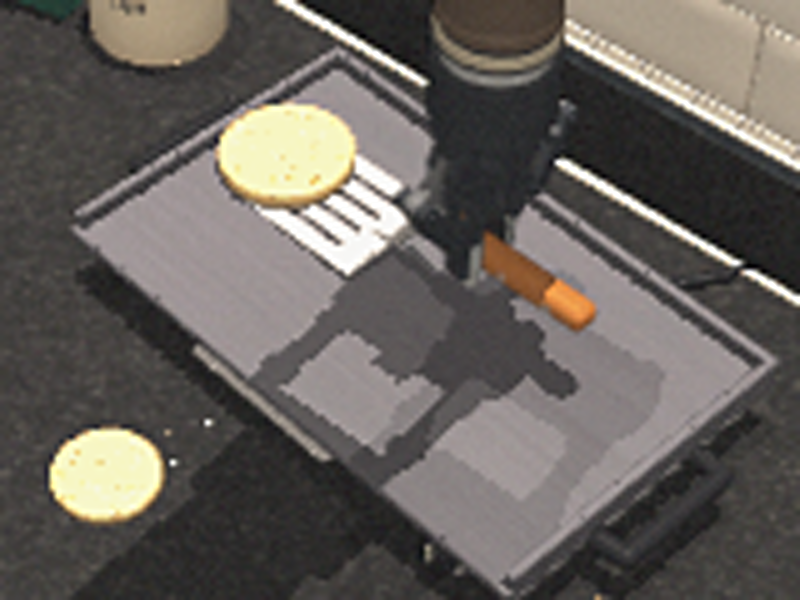

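View pics/t8.png

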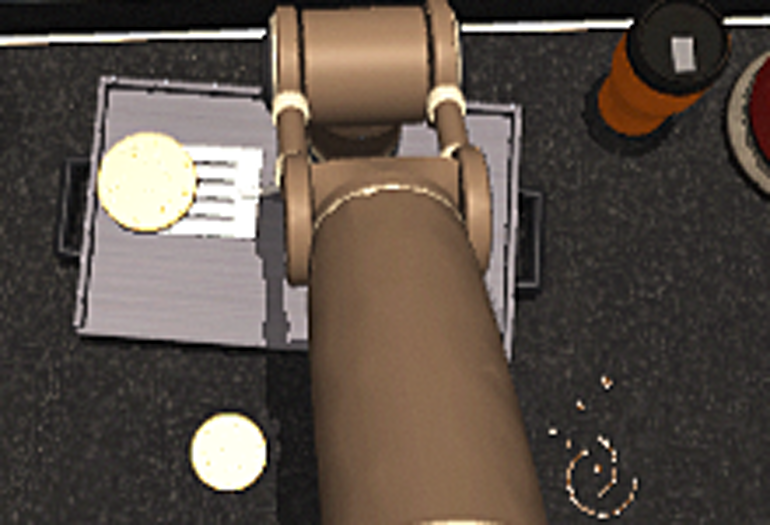

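carry_out(
  increments=[
    [7,0,0,0,1],
    [14,0,0,0,1],
    [21,0,0,0,1],
    [28,0,0,0,1],
    [34,0,0,0,1],
    [37,0,0,0,1],
    [37,0,-2,0,1],
    [36,0,-5,0,1],
  ],
)

```text
time_s: 12.85
tcp_pos: [0.6254, 0.0841, 0.091]
ee_rot: [0.74, 0.673, -0.001, 0.002]
wrist_force: [-0.0, 0.2, -1.4]
width: 0.0186
```

```bash
python3 -c "
from h import *
st()
cv2.imwrite('pics/s9.png',cv2.resize(manip.capture('scene')[130:250,190:350],None,fx=5,fy=5,interpolation=cv2.INTER_CUBIC))
cv2.imwrite('pics/t9.png',cv2.resize(manip.capture('top')[120:270,180:400],None,fx=3.5,fy=3.5,interpolation=cv2.INTER_CUBIC))
st()"
```

```text
t 12.85 tcp [0.6254 0.0841 0.091 ] grid [0.021  0.0052] yaw_y -0.095 q [ 0.07  0.48  1.71 -0.01  0.95  0.16] F [-0.   0.2 -1.4] T [-0.1   0.    0.04] w 0.0186
t 12.95 tcp [0.6258 0.0836 0.0915] grid [0.0215 0.0048] yaw_y -0.095 q [ 0.07  0.48  1.71 -0.01  0.95  0.16] F [ 0.3  0.2 -1.2] T [-0.17  0.04  0.01] w 0.0193
```

View pics/s9.png

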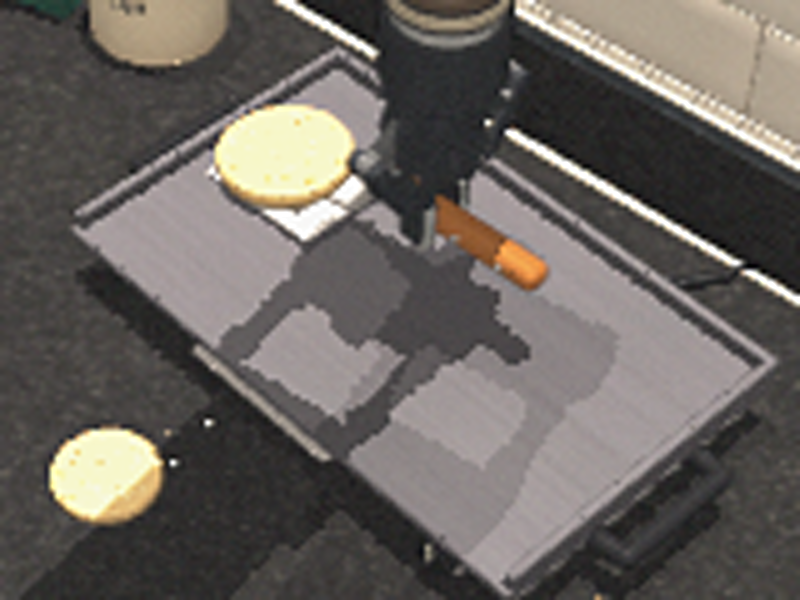

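View pics/t9.png

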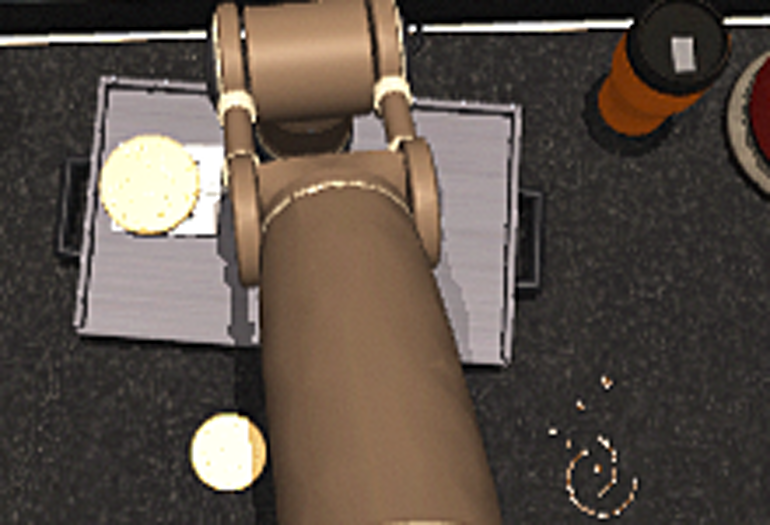

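carry_out(
  increments=[
    [0,0,-4,0,1],
    [-2,0,-8,0,1],
    [-6,0,-10,0,1],
    [-12,0,-10,0,1],
    [-20,0,-10,0,1],
    [-29,0,-10,0,1],
    [-38,0,-10,0,1],
    [-44,0,-10,0,1],
  ],
)

```text
time_s: 13.75
tcp_pos: [0.6215, 0.0386, 0.1016]
ee_rot: [0.74, 0.672, -0.001, 0.002]
wrist_force: [0.2, 0.0, -2.2]
width: 0.019
```

```bash
python3 -c "
from h import *
st()
cv2.imwrite('pics/s10.png',cv2.resize(manip.capture('scene')[130:250,190:350],None,fx=5,fy=5,interpolation=cv2.INTER_CUBIC))
"
```

```text
t 13.75 tcp [0.6215 0.0386 0.1016] grid [ 0.0215 -0.0405] yaw_y -0.096 q [-0.01  0.45  1.73 -0.01  0.96  0.09] F [ 0.2  0.  -2.2] T [-0.14 -0.05 -0.03] w 0.019
```

View pics/s10.png

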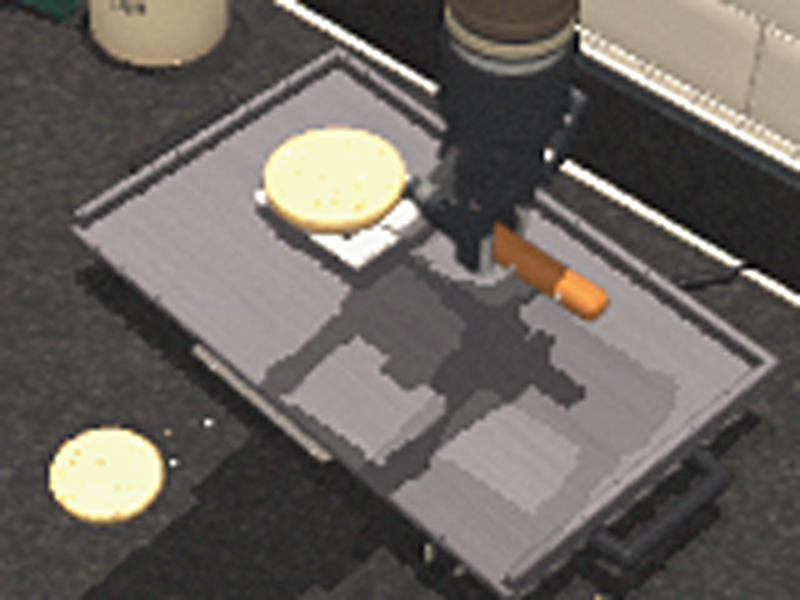

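carry_out(
  increments=[
    [-5,0,0,0,1],
    [-14,0,0,0,1],
    [-28,0,0,0,1],
    [-44,0,0,0,1],
    [-62,0,0,0,1],
    [-80,0,0,0,1],
    [-93,0,0,0,1],
    [-100,0,0,0,1],
  ],
)

```text
time_s: 14.6
tcp_pos: [0.6116, -0.0636, 0.1022]
ee_rot: [0.741, 0.672, -0.002, 0.002]
wrist_force: [-0.3, 0.5, -2.7]
width: 0.0189
```

```bash
python3 -c "
from h import *
st()
cv2.imwrite('pics/s11.png',cv2.resize(manip.capture('scene')[130:250,190:350],None,fx=5,fy=5,interpolation=cv2.INTER_CUBIC))
"
```

```text
t 14.6 tcp [ 0.6116 -0.0636  0.1022] grid [ 0.0216 -0.1432] yaw_y -0.098 q [-0.17  0.43  1.75 -0.01  0.96 -0.07] F [-0.3  0.5 -2.7] T [-0.12  0.05  0.03] w 0.0189
```

View pics/s11.png

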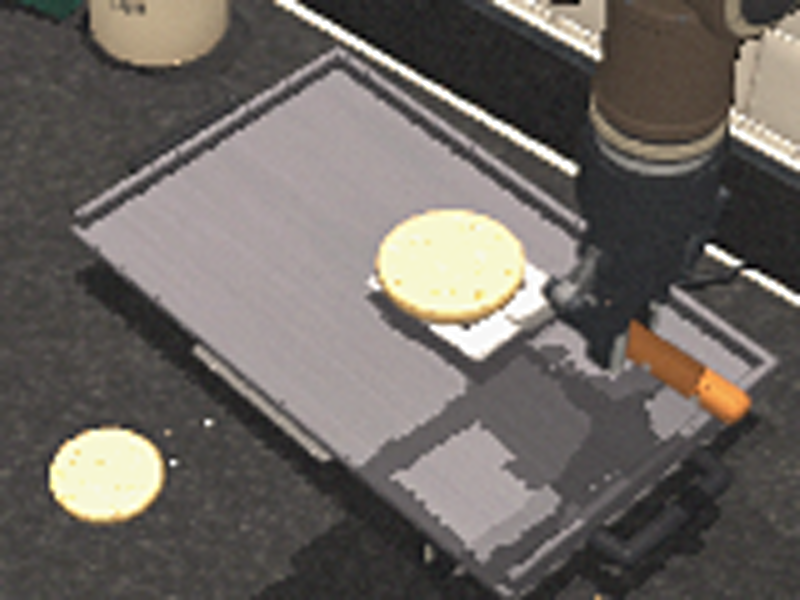

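carry_out(
  increments=[
    [0,0,6,0,1],
    [0,0,11,0,1],
    [0,0,13,0,1],
    [0,0,13,0,1],
    [0,0,13,0,1],
    [-48,0,13,0,1],
    [-60,0,13,0,1],
    [-60,0,13,0,1],
  ],
)

```text
time_s: 15.45
tcp_pos: [0.606, -0.1256, 0.0898]
ee_rot: [0.742, 0.671, -0.002, 0.003]
wrist_force: [-0.3, -0.3, -0.3]
width: 0.019
```

```bash
python3 -c "
from h import *
st()
cv2.imwrite('pics/s12.png',cv2.resize(manip.capture('scene')[130:250,190:350],None,fx=5,fy=5,interpolation=cv2.INTER_CUBIC))
cv2.imwrite('pics/t12.png',cv2.resize(manip.capture('top')[120:270,180:400],None,fx=3.5,fy=3.5,interpolation=cv2.INTER_CUBIC))
"
```

```text
t 15.45 tcp [ 0.606  -0.1256  0.0898] grid [ 0.022  -0.2054] yaw_y -0.101 q [-0.27  0.46  1.74 -0.01  0.94 -0.17] F [-0.3 -0.3 -0.3] T [-0.12 -0.02  0.02] w 0.019
```

View pics/s12.png

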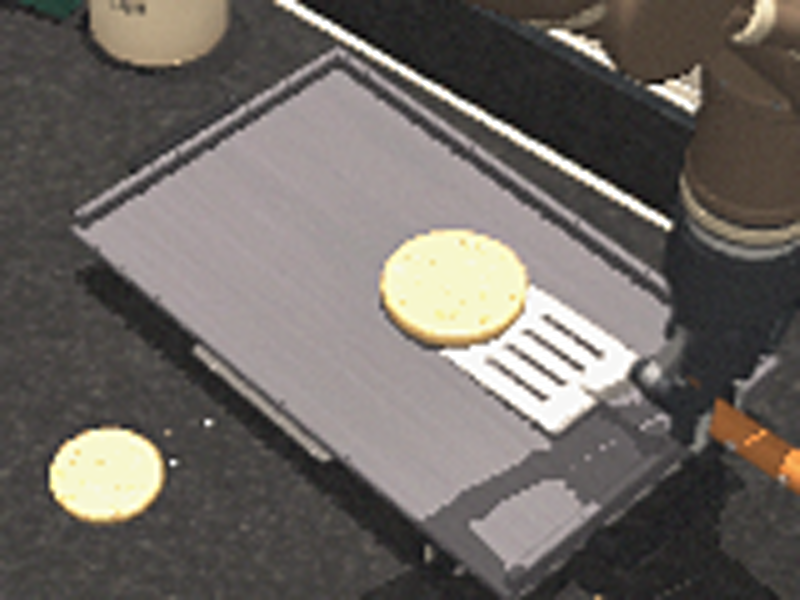

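View pics/t12.png

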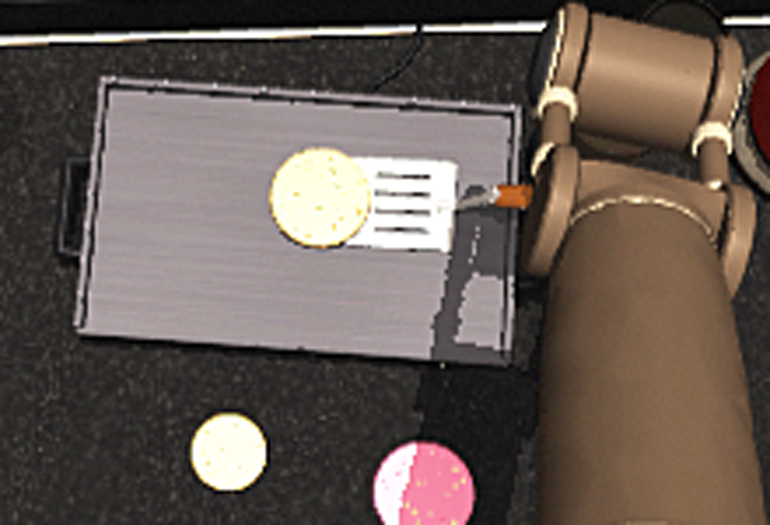

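```bash
python3 -c "
from h import *
T=lambda p:(p[0]/3.5+180,p[1]/3.5+120)
S=lambda p:(p[0]/5+190,p[1]/5+130)
print('oat',w2g(onz('top',T((320,197)),.061)), w2g(onz('scene',S((453,284)),.061)))
print('rear edge mid',w2g(onz('top',T((454,205)),.054)),w2g(onz('top',T((457,160)),.054)),w2g(onz('top',T((451,250)),.054)))
"
```

```text
oat [ 0.01826231 -0.01416247] [ 0.01865817 -0.01898245]
rear edge mid [ 0.02111581 -0.13379876] [ 0.06279681 -0.13466423] [-0.02000051 -0.13294502]
```

```bash
cat > arc.py <<'E'
from h import *
def arc(s0,s1,th0,th1,n,yc=.024,smax=None):
    out=[]
    for th in np.radians(np.linspace(th0,th1,n)):
        s=s0+(s1-s0)*min(th/np.radians(85),1)
        C=np.array([yc+.0045*th,.0045]); p=C+.0045*np.array([-np.sin(th),-np.cos(th)])+s*np.array([-np.cos(th),np.sin(th)])
        out.append((np.degrees(th).round(1),(p[0]-.166).round(4),(p[1]+.0864).round(4)))
    return out
E
python3 -c "
from arc import *
s,M,y=st(); g=w2g(s['tcp_pos'])[1]; z=s['tcp_pos'][2]
for t,yy,zz in arc(.071,.077,0,100,21): print(t,yy,zz,'rel x',round((yy-g)*1000,1),'z',round(-(zz-z)*1000,1))
"
```

```text
t 15.55 tcp [ 0.6058 -0.1235  0.0895] grid [ 0.0216 -0.2034] yaw_y -0.099 q [-0.27  0.46  1.74 -0.01  0.94 -0.17] F [ 0.2 -0.6 -0.5] T [-0.1  -0.04 -0.03] w 0.0187
0.0 -0.213 0.0864 rel x -9.6 z 3.1
5.0 -0.2131 0.0926 rel x -9.7 z -3.1
10.0 -0.2126 0.0989 rel x -9.2 z -9.4
15.0 -0.2116 0.1052 rel x -8.2 z -15.7
20.0 -0.21 0.1114 rel x -6.6 z -21.9
25.0 -0.2079 0.1176 rel x -4.5 z -28.1
30.0 -0.2052 0.1236 rel x -1.8 z -34.1
35.0 -0.202 0.1294 rel x 1.4 z -39.9
40.0 -0.1983 0.1349 rel x 5.1 z -45.4
45.0 -0.1941 0.1402 rel x 9.3 z -50.7
50.0 -0.1894 0.1451 rel x 14.0 z -55.6
55.0 -0.1843 0.1497 rel x 19.1 z -60.2
60.0 -0.1788 0.1538 rel x 24.6 z -64.3
65.0 -0.1729 0.1575 rel x 30.5 z -68.0
70.0 -0.1667 0.1607 rel x 36.7 z -71.2
75.0 -0.1602 0.1634 rel x 43.2 z -73.9
80.0 -0.1535 0.1656 rel x 49.9 z -76.1
85.0 -0.1465 0.1672 rel x 56.9 z -77.7
90.0 -0.1394 0.1679 rel x 64.0 z -78.4
95.0 -0.1323 0.168 rel x 71.1 z -78.5
100.0 -0.1252 0.1675 rel x 78.2 z -78.0
```

carry_out(
  increments=[
    [-3,0,0,0,1],
    [-6,0,0,0,1],
    [-9,0,0,0,1],
    [-9.5,0,0,0,1],
    [-9.5,0,-3,0,1],
    [-9.5,0,-9,0,1],
    [-8.5,0,-16,0,1],
    [-7,0,-22,0,1],
  ],
)

```text
time_s: 16.35
tcp_pos: [0.6055, -0.1305, 0.1126]
ee_rot: [0.741, 0.671, -0.001, 0.003]
wrist_force: [0.0, 0.9, -1.4]
width: 0.0189
```

```bash
python3 -c "
from arc import *
s,M,y=st(); g=w2g(s['tcp_pos'])[1]; z=s['tcp_pos'][2]
for t,yy,zz in arc(.071,.077,10,100,19): print(t,'rel x',round((yy-g)*1000,1),'z',round(-(zz-z)*1000,1))
cv2.imwrite('pics/s13.png',cv2.resize(manip.capture('scene')[130:250,190:350],None,fx=5,fy=5,interpolation=cv2.INTER_CUBIC))
cv2.imwrite('pics/t13.png',cv2.resize(manip.capture('top')[120:270,180:400],None,fx=3.5,fy=3.5,interpolation=cv2.INTER_CUBIC))
"
```

```text
t 16.35 tcp [ 0.6055 -0.1305  0.1126] grid [ 0.022  -0.2103] yaw_y -0.099 q [-0.28  0.43  1.73 -0.01  0.98 -0.18] F [ 0.   0.9 -1.4] T [-0.13 -0.01  0.05] w 0.0189
10.0 rel x -2.3 z 13.7
15.0 rel x -1.3 z 7.4
20.0 rel x 0.3 z 1.2
25.0 rel x 2.4 z -5.0
30.0 rel x 5.1 z -11.0
35.0 rel x 8.3 z -16.8
40.0 rel x 12.0 z -22.3
45.0 rel x 16.2 z -27.6
50.0 rel x 20.9 z -32.5
55.0 rel x 26.0 z -37.1
60.0 rel x 31.5 z -41.2
65.0 rel x 37.4 z -44.9
70.0 rel x 43.6 z -48.1
75.0 rel x 50.1 z -50.8
80.0 rel x 56.8 z -53.0
85.0 rel x 63.8 z -54.6
90.0 rel x 70.9 z -55.3
95.0 rel x 78.0 z -55.4
100.0 rel x 85.1 z -54.9
```

View pics/s13.png

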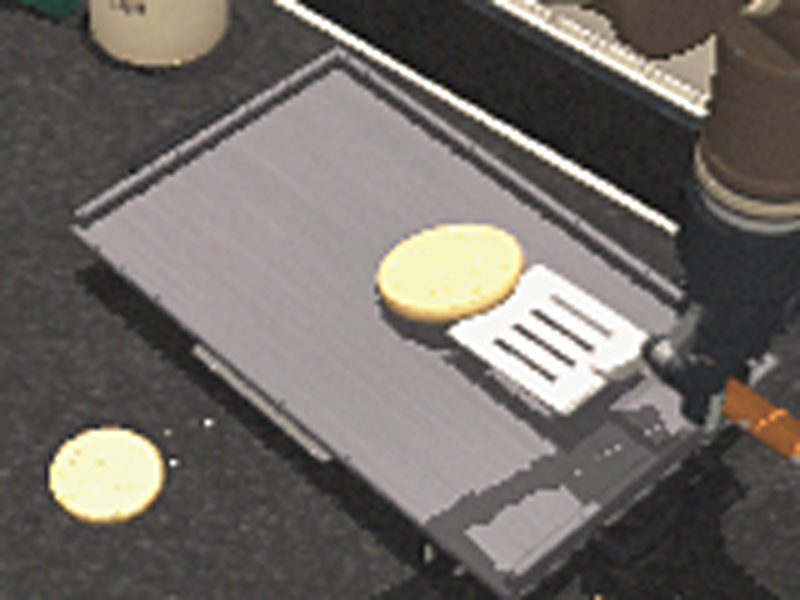

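View pics/t13.png

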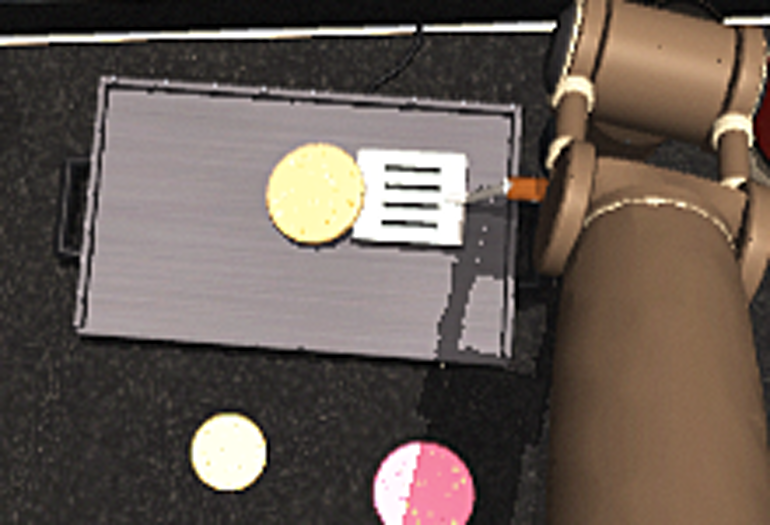

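```bash
python3 -c "
from h import *
T=lambda p:(p[0]/3.5+180,p[1]/3.5+120)
im=cv2.imread('pics/t13.png')[:, :, :]
hsv=cv2.cvtColor(im,cv2.COLOR_BGR2HSV)
m=cv2.inRange(hsv,(12,60,120),(40,255,255)); m[300:]=0; m[:,380:]=0
c=max(cv2.findContours(m,0,1)[0],key=cv2.contourArea).reshape(-1,2); print(c.min(0),c.max(0))
f=c[c[:,0].argmin()];n=c[c[:,0].argmax()]
print('far',w2g(onz('top',T(f),.053)),'near',w2g(onz('top',T(n),.080)), 'rad of near', )
w=cv2.inRange(hsv,(0,0,215),(180,35,255)); w[300:]=0; w[:100]=0; w[:,:300]=0;w[:,500:]=0
cc=max(cv2.findContours(w,0,1)[0],key=cv2.contourArea).reshape(-1,2); print(cc.min(0),cc.max(0))
r=cv2.minAreaRect(cc); b=cv2.boxPoints(r); print(b.round(1))
for q in b: print(w2g(onz('top',T(q),.072)),w2g(onz('top',T(q),.080)))
"
```

```text
[265 143] [364 243]
far [0.01956811 0.03488393] near [ 0.01797843 -0.05198137] rad of near
[353 150] [466 243]
[[352.3 237.7]
 [357.8 147.4]
 [468.5 154.1]
 [463.  244.5]]
[-0.01909733 -0.04444771] [-0.02087613 -0.04408206]
[ 0.06303739 -0.0444749 ] [ 0.06069689 -0.04410906]
[ 0.06376337 -0.1423661 ] [ 0.06141791 -0.1413308 ]
[-0.01825101 -0.14100564] [-0.0200356  -0.13997964]
```

```bash
python3 -c "
from arc import *
s,M,y=st(); g=w2g(s['tcp_pos'])[1]; z=s['tcp_pos'][2]
for t,yy,zz in arc(.0768,.0735,15,105,19,yc=.0274): print(t,'rel x',round((yy-g)*1000,1),'z',round(-(zz-z)*1000,1))
"
```

```text
t 16.45 tcp [ 0.6063 -0.1305  0.1134] grid [ 0.0228 -0.2103] yaw_y -0.099 q [-0.28  0.43  1.73 -0.01  0.98 -0.18] F [ 0.7 -0.2 -2.1] T [-0.14 -0.03  0.01] w 0.0185
15.0 rel x -1.9 z 7.1
20.0 rel x 0.3 z 0.7
25.0 rel x 3.0 z -5.5
30.0 rel x 6.3 z -11.4
35.0 rel x 10.1 z -17.1
40.0 rel x 14.3 z -22.4
45.0 rel x 19.0 z -27.4
50.0 rel x 24.1 z -32.0
55.0 rel x 29.5 z -36.1
60.0 rel x 35.3 z -39.7
65.0 rel x 41.3 z -42.9
70.0 rel x 47.6 z -45.6
75.0 rel x 54.1 z -47.7
80.0 rel x 60.8 z -49.3
85.0 rel x 67.5 z -50.3
90.0 rel x 74.3 z -51.0
95.0 rel x 81.1 z -51.1
100.0 rel x 87.9 z -50.7
105.0 rel x 94.6 z -49.7
```

carry_out(
  increments=[
    [3,0,-5,0,1],
    [6,0,-11,0,1],
    [10,0,-17,0,1],
    [14,0,-22,0,1],
    [19,0,-27,0,1],
    [24,0,-32,0,1],
    [29,0,-36,0,1],
    [35,0,-40,0,1],
  ],
)

```text
time_s: 17.25
tcp_pos: [0.6097, -0.0949, 0.1535]
ee_rot: [0.741, 0.671, -0.001, 0.004]
wrist_force: [-0.0, -1.2, -1.4]
width: 0.0189
```

```bash
python3 -c "
from arc import *
s,M,y=st(); g=w2g(s['tcp_pos'])[1]; z=s['tcp_pos'][2]
for t,yy,zz in arc(.0768,.0735,55,105,11,yc=.0274): print(t,'rel x',round((yy-g)*1000,1),'z',round(-(zz-z)*1000,1))
cv2.imwrite('pics/s14.png',cv2.resize(manip.capture('scene')[130:250,190:350],None,fx=5,fy=5,interpolation=cv2.INTER_CUBIC))
cv2.imwrite('pics/t14.png',cv2.resize(manip.capture('top')[120:270,180:400],None,fx=3.5,fy=3.5,interpolation=cv2.INTER_CUBIC))
"
```

```text
t 17.25 tcp [ 0.6097 -0.0949  0.1535] grid [ 0.0227 -0.1745] yaw_y -0.099 q [-0.22  0.37  1.72 -0.01  1.05 -0.12] F [-0.  -1.2 -1.4] T [-0.11  0.06  0.03] w 0.0189
55.0 rel x -6.3 z 4.0
60.0 rel x -0.5 z 0.4
65.0 rel x 5.5 z -2.8
70.0 rel x 11.8 z -5.5
75.0 rel x 18.3 z -7.6
80.0 rel x 25.0 z -9.2
85.0 rel x 31.7 z -10.2
90.0 rel x 38.5 z -10.9
95.0 rel x 45.3 z -11.0
100.0 rel x 52.1 z -10.6
105.0 rel x 58.8 z -9.6
```

View pics/s14.png

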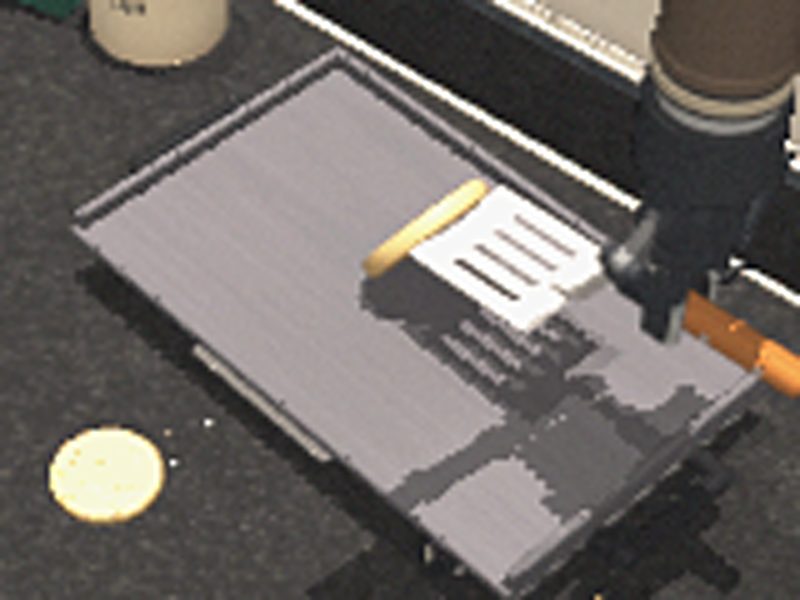

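View pics/t14.png

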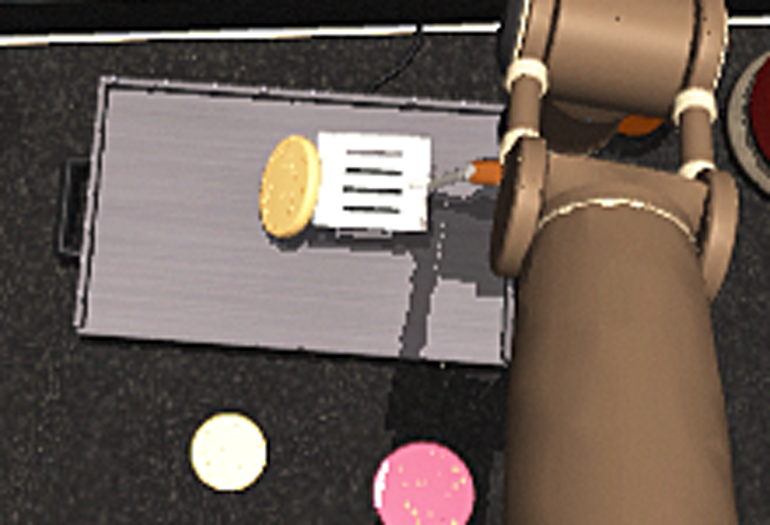

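carry_out(
  increments=[
    [6,0,-3,0,1],
    [12,0,-5.5,0,1],
    [18,0,-7.5,0,1],
    [25,0,-9,0,1],
    [31,0,-10,0,1],
    [37,0,-11,0,1],
    [43,0,-12,0,1],
    [48,0,-14,0,1],
  ],
)

```text
time_s: 18.15
tcp_pos: [0.6146, -0.046, 0.1675]
ee_rot: [0.741, 0.672, -0.0, 0.004]
wrist_force: [0.1, 0.2, -1.6]
width: 0.0187
```

```bash
python3 -c "
from arc import *
st()
cv2.imwrite('pics/s15.png',cv2.resize(manip.capture('scene')[130:250,190:350],None,fx=5,fy=5,interpolation=cv2.INTER_CUBIC))
"
```

```text
t 18.15 tcp [ 0.6146 -0.046   0.1675] grid [ 0.0229 -0.1254] yaw_y -0.098 q [-0.14  0.35  1.71 -0.01  1.07 -0.04] F [ 0.1  0.2 -1.6] T [-0.03  0.03 -0.01] w 0.0187
```

View pics/s15.png

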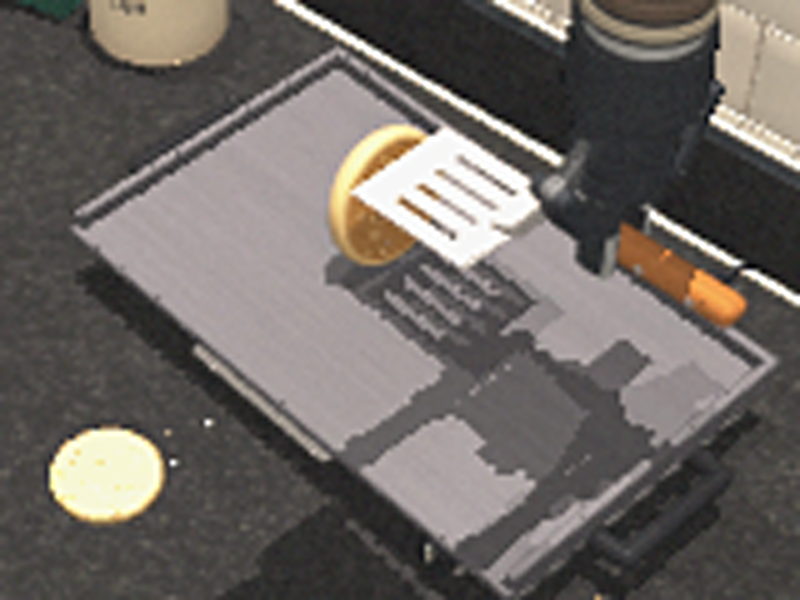

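carry_out(
  increments=[
    [4,0,0,0,1],
    [7,0,0,0,1],
    [8,0,0,0,1],
    [8,0,0,0,1],
    [0,0,-10,0,1],
    [-20,0,-20,0,1],
    [-40,0,-30,0,1],
    [-60,0,-30,0,1],
  ],
)

```text
time_s: 19.0
tcp_pos: [0.6104, -0.1067, 0.2012]
ee_rot: [0.741, 0.672, 0.001, 0.006]
wrist_force: [0.1, 0.3, -1.3]
width: 0.0191
```

```bash
python3 -c "
from arc import *
st()
cv2.imwrite('pics/s16.png',cv2.resize(manip.capture('scene')[130:280,190:390],None,fx=4,fy=4,interpolation=cv2.INTER_CUBIC))
cv2.imwrite('pics/t16.png',cv2.resize(manip.capture('top')[120:270,180:400],None,fx=3.5,fy=3.5,interpolation=cv2.INTER_CUBIC))
"
```

```text
t 19.0 tcp [ 0.6104 -0.1067  0.2012] grid [ 0.0246 -0.1862] yaw_y -0.097 q [-0.24  0.32  1.68 -0.    1.13 -0.14] F [ 0.1  0.3 -1.3] T [-0.07  0.04  0.02] w 0.0191
```

View pics/s16.png

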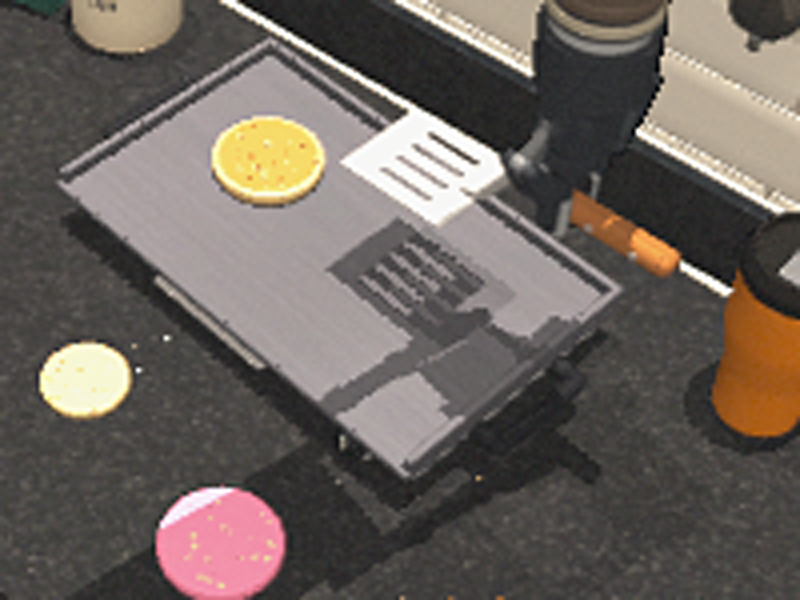

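View pics/t16.png

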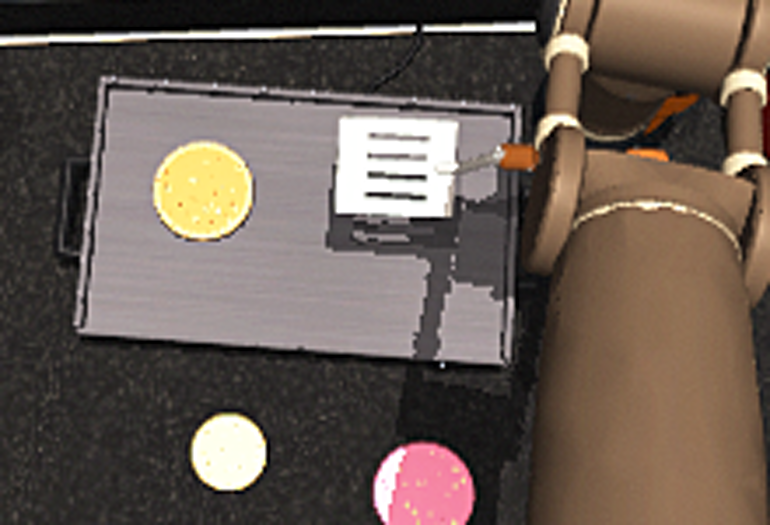

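```bash
python3 -c "
from h import *
to([.43,-.16,.17],-1.669)
"
```

```text
t 19.1 tcp [ 0.6094 -0.1082  0.1999] grid [ 0.0237 -0.1878] yaw_y -0.1 q [-0.24  0.32  1.68 -0.01  1.13 -0.14] F [ 0.2 -0.2 -1.2] T [-0.05 -0.02  0.02] w 0.019
tool shift mm [ -69.3 -173.6   28.9] len 189.1 turn 1.569
```

carry_out(
  increments=[
    [0,-25,0,0.05,1],
    [-5,-55,0,0.15,1],
    [-15,-85,0,0.29,1],
    [-25,-115,5,0.43,1],
    [-36,-140,10,0.57,1],
    [-48,-160,15,0.71,1],
    [-60,-174,22,0.85,1],
    [-69,-174,29,0.99,1],
  ],
)

```text
time_s: 19.9
tcp_pos: [0.4275, -0.1595, 0.1698]
ee_rot: [0.972, 0.235, 0.002, 0.004]
wrist_force: [1.0, 0.2, -1.0]
width: 0.019
```

```bash
python3 -c "
from h import *
to([.41,-.245,.09],-1.669)
"
```

```text
t 19.9 tcp [ 0.4275 -0.1595  0.1698] grid [-0.1524 -0.2565] yaw_y -1.097 q [-0.45  0.05  2.08 -0.    1.01  0.65] F [ 1.   0.2 -1. ] T [-0.01  0.   -0.03] w 0.019
tool shift mm [-54.8  67.4  80.3] len 118.3 turn 0.572
```

carry_out(
  increments=[
    [-14,17,0,0.14,1],
    [-28,34,0,0.28,1],
    [-42,51,0,0.42,1],
    [-55,67,0,0.56,1],
    [-55,67,20,0.57,1],
    [-55,67,45,0.57,1],
    [-55,67,70,0.57,1],
    [-55,67,100,0.57,1],
  ],
)

```text
time_s: 20.7
tcp_pos: [0.4107, -0.2456, 0.0706]
ee_rot: [0.999, -0.048, 0.005, 0.004]
wrist_force: [1.1, -0.2, -1.8]
width: 0.0191
```

```bash
python3 -c "
from h import *
to([.41,-.245,.013],-1.669)
cv2.imwrite('pics/s17.png',cv2.resize(manip.capture('scene')[130:330,200:400],None,fx=3,fy=3))
"
```

```text
t 20.7 tcp [ 0.4107 -0.2456  0.0706] grid [-0.1608 -0.3438] yaw_y -1.667 q [-0.63  0.25  2.09 -0.    0.79  1.04] F [ 1.1 -0.2 -1.8] T [ 0.03  0.04 -0.01] w 0.0191
tool shift mm [-1.3 -1.  57.6] len 57.6 turn 0.002
```

View pics/s17.png

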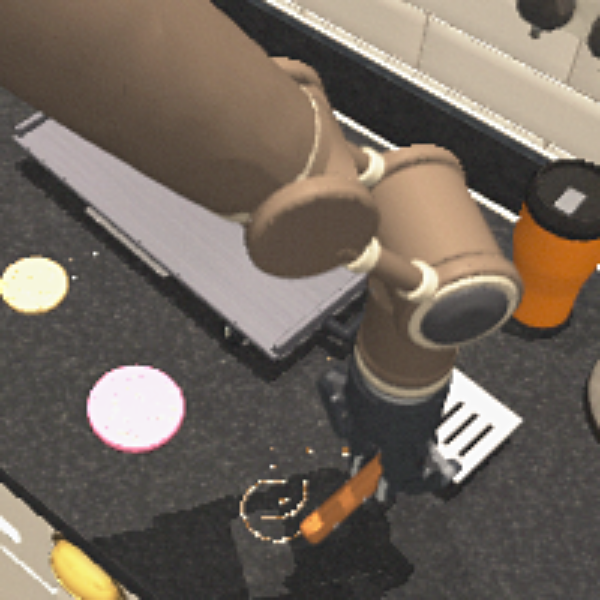

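carry_out(
  increments=[
    [0,0,14,0,1],
    [0,0,25,0,1],
    [0,0,30,0,1],
    [0,0,35,0,1],
    [0,0,40,0,1],
    [0,0,45,0,1],
    [0,0,49,0,1],
    [0,0,53,0,1],
  ],
)

```text
time_s: 21.55
tcp_pos: [0.4084, -0.2443, 0.0143]
ee_rot: [0.999, -0.048, 0.002, 0.002]
wrist_force: [-3.0, 0.5, 8.4]
width: 0.0189
```

```bash
python3 -c "
from h import *
st()
cv2.imwrite('pics/w18.png',manip.capture('wrist'))
"
```

```text
t 21.55 tcp [ 0.4084 -0.2443  0.0143] grid [-0.1631 -0.3427] yaw_y -1.667 q [-0.63  0.36  2.1  -0.    0.67  1.04] F [-3.   0.5  8.4] T [ 0.04 -0.18 -0.02] w 0.0189
```

carry_out(
  increments=[
    [0,0,1,0,1],
    [0,0,1,0,-1],
    [0,0,1,0,-1],
    [0,0,1,0,-1],
    [0,0,1,0,-1],
    [0,0,-15,0,-1],
    [0,0,-45,0,-1],
    [0,0,-85,0,-1],
  ],
)

```text
time_s: 22.4
tcp_pos: [0.4062, -0.2425, 0.0978]
ee_rot: [0.999, -0.048, -0.0, 0.001]
wrist_force: [-0.2, -0.1, -0.4]
width: 0.0852
```

```bash
python3 -c "
from h import *
to([.3,-.2,.25]);
"
```

```text
t 22.4 tcp [ 0.4062 -0.2425  0.0978] grid [-0.1655 -0.3411] yaw_y -1.668 q [-0.63  0.2   2.08 -0.    0.86  1.04] F [-0.2 -0.1 -0.4] T [-0.01  0.02 -0.02] w 0.0852
tool shift mm [-109.9  -31.7 -152.1] len 190.4 turn None
```

carry_out(
  increments=[
    [0,0,-40,0,-1],
    [0,0,-80,0,-1],
    [0,0,-120,0,-1],
    [-20,0,-150,0,-1],
    [-40,0,-150,0,-1],
    [-60,0,-150,0,-1],
    [-60,0,-150,0,-1],
    [-60,0,-150,0,-1],
  ],
)

```text
time_s: 23.2
tcp_pos: [0.3467, -0.2365, 0.2479]
ee_rot: [0.999, -0.049, 0.0, 0.001]
wrist_force: [-0.1, -0.2, 0.9]
width: 0.0852
```

```bash
python3 -c "
from h import *
st()
cv2.imwrite('pics/s19.png',manip.capture('scene'))
cv2.imwrite('pics/t19.png',manip.capture('top'))
"
```

```text
t 23.2 tcp [ 0.3467 -0.2365  0.2479] grid [-0.2253 -0.3409] yaw_y -1.668 q [-0.7  -0.12  2.07 -0.    1.19  0.97] F [-0.1 -0.2  0.9] T [-0.02 -0.01  0.01] w 0.0852
```

View pics/s19.png

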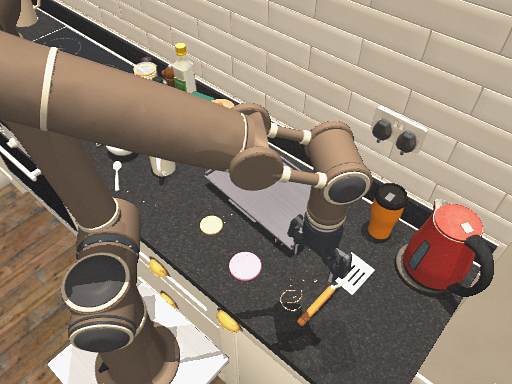

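View pics/t19.png

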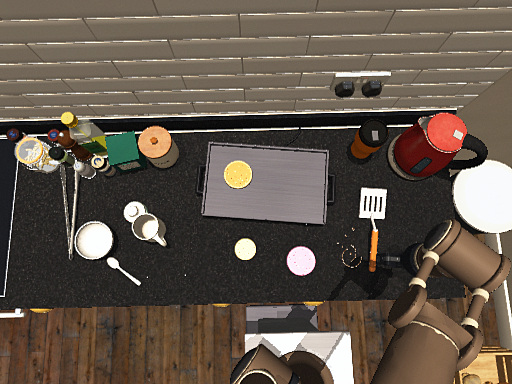

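```bash
python3 -c "
from h import *
a=cv2.imread('pics/top0.png');b=cv2.imread('pics/t19.png')
d=cv2.absdiff(a,b).max(2)
print('timer/mug diff',d[195:250,115:175].max(),'flask',d[115:165,340:390].max())
T=lambda p:(p[0]/3.5+180,p[1]/3.5+120);S=lambda p:(p[0]/4+190,p[1]/4+130)
print(tri(T((203,191)),S((269,159))), w2g(tri(T((203,191)),S((269,159)))[0]))
manip.job_done()"
```

```text
timer/mug diff 24 flask 28
(array([0.63305174, 0.16782169, 0.05228944]), np.float64(0.00448427709379116)) [0.02050667 0.08922716]
the job is handed in; nothing more can be done
```

The oatcake is turned over and lies flat on the griddle with its browned face up. The turner is back on the worktop, near where it started and clear of the griddle. I handed the job in at about 23 s.

- **Turner:** I gripped its handle, then pressed the handle's end on the right-hand rim so the blade tipped a few degrees nose-down in the grip.
- **Turning:** I pushed the oatcake against the left rim to get the blade under it and carried it back to mid-plate. I pulled the blade most of the way out, then swung the oatcake's near edge up and over until it toppled. The gripper did not touch it.
- **Checks:**
  - The last top view shows the browned face up, with the oatcake about 89 mm left of the plate's centre. The clear scene view was taken just after the flip. In the final one the arm hid the oatcake, so only the top view confirms its last position.
  - Comparing the top view before and after, the timer, mug and flask show no visible movement.
  - The highest wrist force I read was about 20 N.
- **One disagreement:** triangulating the oatcake's centre put its height at 52 mm, with a 4.5 mm miss between the two views. A flat oatcake should show 59 mm at its top face. I put this down to pixel-picking error, because its outline is round and it looks flat in both views.

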